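# Wind the worm-driven banding wheel on to its next index slot and lock it

## Robot

A 6-joint arm with a two-finger parallel gripper is mounted at the origin on the work surface. World frame = base frame: x ahead of the robot, y to its left, z up, the work surface at z = 0. Lengths are in m, angles in rad, forces in N, time in s.
With the tool pointing down it reaches from about 0.3 to 0.775 m from the base axis. Payload 14.6 kg.
Tool frame: the origin (TCP) lies at the very end of the fingers, on their centre line; the grasp point (between the pads) lies 19 mm behind it (ctrl.hold_point_z is the z of the grasp point in the tool frame, in m); z points along the fingers, y is the direction in which the jaws open and shut (so a half turn about z gives the same grasp; the last joint's range is limited). The gripper opens to 94 mm and grips with 3 to 60 N. Pads are 16 mm wide; open, the fingers measure 119 mm over their backs; the gripper's body (75 mm by 177 mm) begins 78 mm behind the grasp point.
Start: joints at [1.235, 0.3, 1.521, -0, 1.321, -0.067], TCP at [0.146, 0.53, 0.166] pointing down, gripper open.
Joint ranges: [-3.03, 3.03], [-0.79, 2.21], [0.23, 2.52], [-1.04, 4.18], [0, 3.07], [-2.55, 2.55]. Speed limits (rad/s): [2.22, 2.22, 2.57, 3.14, 3.14, 3.14].

## Interface

Orientations are given as [roll, pitch, yaw] about the fixed x, y, z axes, in that order (R = Rz(yaw) Ry(pitch) Rx(roll)).
In Python, from station import ctrl, cams, hand_in gives the robot as it stands.
- The arm moves only by the tool servo_tool, never from a script. Its argument "rows" is a list of rows, each a list of 7 numbers: the shift along the world's x, y, z in m, then the turn, a rotation vector about the world's x, y, z in rad, then the gripper command: -1 is shut, 1 is fully open, values between are in proportion. A call has exactly 8 rows; each row is the pose to reach, as a shift and turn from the pose measured when the call began; what a row does not reach only later rows make up. A row lasts 1/12 s, in which the tool goes at most 41.7 mm and 7.16 degrees, less where a joint would pass 70% of its speed; a pose out of reach is approached as far as the arm can. A call with a gripper value outside its range is refused whole. The fingers move at their own pace and stop on an object; "newtons" is the grip in N (left out, the last holds). Time passes only in rows, so rows that repeat a pose let the fingers close, or fill a call up. It gives the time, the measured TCP pose, the force and the opening at its end, in the units of the state.
- ctrl.get_obs(): the state, without advancing time (a new reading comes with each control period).
- cams.camera(name): name is "scene" or "top"; returns a dict with "image" (480x640x3 uint8, red, green, blue), "depth" (480x640 float32, m along the optical axis (not along the pixel's ray), 0 where there is no reading), "fx", "fy", "cx", "cy" (pixels), "rvec" (rotation vector, rad) and "tvec" (3), from world to camera coordinates, as OpenCV has them. Camera axes: x right, y down, z forward; pixel columns grow to the right and rows downward; lengths in m; the calibration is good to about 2 mm. A picture is of the moment at which its call begins.
- hand_in(): hands the job in, once; it reports no verdict.
Trained networks look in a picture, given as the dict that the camera call returned (one of the last four; its "shot" number tells which), for a name from the list of things; names that differ only in an ending like _2 or _b are one class to them, and where a whole thing is asked for, a point or a joint stands for the part that bears it (a point fixed in the world has none). Each returns a list of dicts, best first, with "p" (0 to 1); they miss things now and then, are a little off and sometimes report something else, mostly with a low value. They report only what shows in the picture. A call takes as long as a camera call. They do not tell look-alikes from the thing itself.
- cams.spot_in(picture, name): "box" ([left, top, right, bottom] as shares, 0 to 1, of the picture: columns of its width, rows of its height, round what is visible of it).
- cams.place_of(picture, name): "at" ([column, row] as shares, 0 to 1, of the picture: columns of its width, rows of its height: a listed point, or the origin of a listed thing).
The state is a dict: "time_s": time; "qpos": joint angles; "joint_vel": joint speeds; "tau": joint torques, N m; "ee_pos": TCP position; "eef_rot": TCP orientation; "force": force on the tool from outside, world axes, zero at the start; "moment": the same for the moment, N m; "grip_width": finger opening in m.
Only numpy, scipy, OpenCV 4.12 (cv2) and the standard library are available. Lean on these libraries where they do the work, as an engineer would, in place of code of your own. Each camera call takes 0.05 s, during which the arm holds its last target.

## Task

The banding wheel has stopped between two of its six divisions. Stand the steel locking pin in the bush of the index post and wind the crank clockwise, seen from the crank's end, until the pin has dropped fully home in the next slot and the slot's jaw, which sets the true division, bears firmly on it; stop as soon as you feel the crank stiffen, for the pin must not be strained. Leave the grey vase standing in the middle of the wheel and everything else on the bench where it is.

Things in the scene. Friction and masses are not known exactly. Their poses are not given: they have to be found in the camera images.
- base: Indexing banding wheel: worm-driven decorating turntable on a grey iron base fixed to the bench. Origin on the bench top under the wheel's axis; x, y horizontal, z up. Base plate 230 x 290 x 12 mm, y -130 to +160. It carries the aluminium wheel head (180 mm across, top 112 mm above the bench), the steel index ring under the head, and the worm shaft with its crank on the -y side.
- wheel_centre (a point): Centre of the top face of the wheel head, on its axis, 112 mm above the bench. The vase stands here.
- ring_centre (a point): Centre of the index ring's flat top, 100 mm above the bench, radius 124 mm. 6 radial slots 12 mm deep, 60 deg apart at 108 mm radius, 18 mm long radially. The side of each that comes last to the bush is a dark steel jaw, hand-set: slots are 11.5 to 19.5 mm wide. Ring clamped at any angle: no reading gives its slots or jaws. The next slot starts 25 to 50 deg short of the bush.
- crank (a joint): Crank angle, rad, clockwise positive seen from the crank's end (looking along base +y); 0 = handle up; counts whole turns; starts at -2 to 2. 30:1 worm: one turn moves ring and wheel 12 deg anticlockwise from above, 5 turns make a division. It stays where left. It needs about 2 N at the handle when free; once a jaw bears on the pin, about 0.16 N more for each N on the pin.
- crank_axis (a point): Point on the crank's axis level with the grip point of its handle: 60 mm to -x and 195 mm to -y of the base's origin, 65 mm above the bench. The axis runs along the base's y.
- crank_grip (a point): Grip point of the crank handle: black plastic spinner 18 mm diameter, from 26 mm beyond this point to 40 mm on the arm side (base +y), parallel to the crank's axis, free to spin on its own pin. It goes round a vertical circle of 22 mm radius about crank_axis: at angle a it lies 22 sin a to the base's +x and 22 cos a up. Steel arm 15 mm wide, 41 to 49 mm to +y of it.
- bush_top (a point): Centre of the upper mouth of the pin bush: a plain vertical 11.4 mm hole through the 20 mm thick arm of the dark steel index post. 122 mm above the bench, 108 mm to the base's +y from the wheel's axis. The lower mouth is 2 mm above the ring. z up.
- pin: Loose steel locking pin, 0.12 kg; origin at the centre of its tip, z up along it. Shank 10 mm diameter, 32 mm long, 5 mm nose tapering to 6 mm; collar 20 mm diameter, 5 mm thick; knurled head 16 mm diameter, 37 to 67 mm from the tip. In the bush it rides on the ring, tip 22 mm below bush_top; over a slot it falls 10 mm by its own weight and is home when the collar sits on the bush.
- pin_rest: Fixed jarrah block, 70 x 70 x 34 mm, origin under its centre, with one 12 mm hole in the middle, 24 mm deep, in which the pin stands upright at the start.
- vase: Glazed grey vase, 86 mm across, 100 mm tall, 0.45 kg, standing loose in the middle of the wheel head and turning with it; origin under its foot.
- caliper: Bystander: yellow plastic vernier caliper lying flat, 170 mm long.
- paddle: Bystander: wooden paddle lying flat, 275 mm long.
- rib: Bystander: flat wooden rib, 76 mm, lying flat.
- brush: Bystander: brush lying flat, 190 mm long.
- glaze_jar: Bystander: white lidded jar, 68 mm across, 85 mm tall.
- cup: Bystander: terracotta cup, 72 mm across, 75 mm tall.
There are look-alikes about, which are no part of the job. Leave any purple or red look-alike of the vase alone.

How it is judged:
By the outcome, as a careful person would: the job done as asked, in the order asked, and still so for the second after the job is handed in, with the robot touching nothing.
It also fails if it takes over 72 s, if anything falls off the work surface, if the arm or the gripper's body presses on something with over 40 N, if the wrist force passes 120 N, or if a joint passes its speed limit or range.

## Working session

There is one attempt and no reset: what is moved stays moved. The work goes in short steps, Python scripts to look and compute and a tool call to move; the robot and the scene stay as the last step left them, time stands still between calls to the robot, and variables do not carry over. Pictures are saved under pics/ and viewed, and the job is handed in when it is done.

Besides the shell and the picture viewer there is one more tool, called after "Call:" in YAML: its name, and indented under it one key for each argument. servo_tool: Moves the arm, as the interface text tells. Its arguments: {"type":"object","properties":{"rows":{"type":"array"},"newtons":{"type":"number"}},"required":["rows"]}

```bash
ls; mkdir -p pics
cat > h.py <<'E'
import numpy as np, cv2
from station import ctrl, cams, hand_in
def Rt(p):
    R,_=cv2.Rodrigues(np.array(p['rvec'],float)); return R,np.array(p['tvec'],float).ravel()
def proj(p,X):
    R,t=Rt(p); c=R@np.array(X,float)+t; return np.array([p['fx']*c[0]/c[2]+p['cx'],p['fy']*c[1]/c[2]+p['cy']])
def atz(p,uv,z):
    R,t=Rt(p); d=R.T@np.array([(uv[0]-p['cx'])/p['fx'],(uv[1]-p['cy'])/p['fy'],1]); o=-R.T@t
    return o+d*(z-o[2])/d[2]
def dep(p,uv):
    R,t=Rt(p); u,v=int(round(uv[0])),int(round(uv[1])); w=p['depth'][max(v-1,0):v+2,max(u-1,0):u+2]; w=w[w>0]
    if len(w)==0: return None
    d=np.median(w); return R.T@(np.array([(uv[0]-p['cx'])/p['fx'],(uv[1]-p['cy'])/p['fy'],1])*d-t)
def cloud(p):
    R,t=Rt(p); v,u=np.mgrid[0:480,0:640]; d=p['depth']
    c=np.stack([(u-p['cx'])/p['fx']*d,(v-p['cy'])/p['fy']*d,d],-1)-t
    return c@R
def save(p,n,crop=None,s=1):
    im=p['image'][:,:,::-1]
    if crop: im=im[crop[1]:crop[3],crop[0]:crop[2]]
    cv2.imwrite('pics/'+n+'.png',cv2.resize(im,None,fx=s,fy=s,interpolation=cv2.INTER_CUBIC))
E
python3 - <<'E'
from h import *
import pickle
o=ctrl.get_obs(); print(o, ctrl.hold_point_z)
for n in ['scene','top']:
    p=cams.camera(n); save(p,n+'0'); pickle.dump(p,open(n+'0.pkl','wb'))
    print(n,'campos',-Rt(p)[0].T@Rt(p)[1])
    for k in ['wheel_centre','ring_centre','crank_axis','crank_grip','bush_top','pin','pin_rest','vase','base']:
        for r in cams.place_of(p,k)[:3]:
            uv=np.array(r['at'])*[640,480]; print(k,round(r['p'],2),uv.round(1), None if dep(p,uv) is None else dep(p,uv).round(3))
E
```

```text
pics
{'time_s': 0.0, 'qpos': array([ 1.23541066e+00,  3.00454300e-01,  1.52159293e+00,  3.08218400e-05,
        1.32070189e+00, -6.66184877e-02]), 'joint_vel': array([-0.00025058, -0.0009821 ,  0.00099602,  0.00246867, -0.00072216,
       -0.00137343]), 'tau': array([ 8.42985246e-04, -5.31793141e+01, -3.52760231e+01,  7.09509733e-02,
        2.40444025e-02, -5.14105716e-05]), 'ee_pos': array([0.14594885, 0.52995645, 0.16499056]), 'eef_rot': array([-3.14044074e+00, -1.06772875e-04,  2.87281776e+00]), 'force': array([ 0.47533501, -0.5583296 ,  0.33919656]), 'moment': array([ 0.00657816,  0.02287974, -0.00324619]), 'grip_width': 0.09371013154364573} -0.0188
scene campos [1.05330422 0.54328534 0.97231599]
wheel_centre 0.61 [322.9 226.4] [0.611 0.035 0.159]
ring_centre 0.8 [320.3 230.9] [0.614 0.03  0.141]
ring_centre 0.56 [472.6 317.3] [0.467 0.341 0.031]
crank_axis 0.9 [271.2 185.9] [ 0.536 -0.257 -0.002]
crank_grip 0.69 [414.3 233.6] [0.377 0.099 0.005]
crank_grip 0.61 [272.3 180.5] [ 0.573 -0.192  0.091]
bush_top 0.57 [365.6 249.8] [0.565 0.116 0.12 ]
pin 0.69 [473.4 314.4] [0.461 0.3
[... 221 characters left out ...]
0.64  0.074 0.108]
base 0.7 [291.4 143.2] [ 0.395 -0.349  0.001]
top campos [0.38315248 0.01136881 1.2539679 ]
wheel_centre 0.92 [319.  238.8] [0.562 0.005 0.211]
ring_centre 0.92 [316.3 239.5] [0.561 0.01  0.21 ]
crank_axis 0.84 [412.1 248. ] [ 0.568 -0.201  0.095]
crank_axis 0.41 [472.9 334.9] [ 0.384 -0.359  0.005]
crank_grip 0.79 [413.4 251.5] [ 0.562 -0.205  0.089]
bush_top 0.71 [269.6 245.4] [0.563 0.111 0.102]
pin 0.56 [175.3 299.6] [0.442 0.322 0.044]
pin_rest 0.95 [176.8 305.4] [0.43  0.32  0.033]
pin_rest 0.75 [270.5 243.8] [0.566 0.109 0.105]
vase 0.95 [347.1 342.1] [ 0.361 -0.062  0.099]
vase 0.87 [322.4 237.1] [ 0.566 -0.002  0.213]
vase 0.78 [347.8 157.2] [ 0.777 -0.056  0.079]
```

View pics/scene0.png

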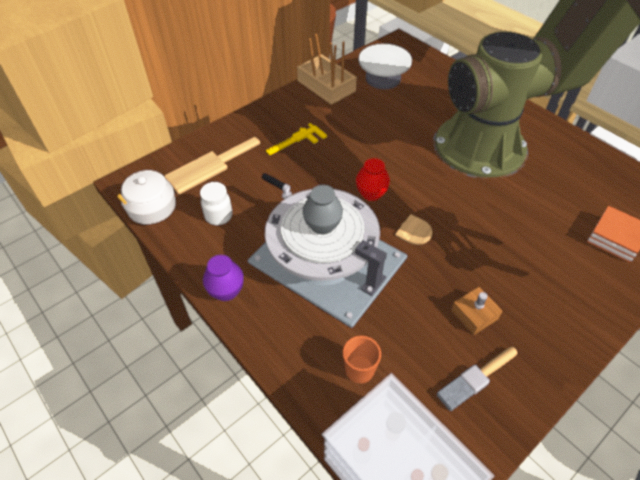

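View pics/top0.png

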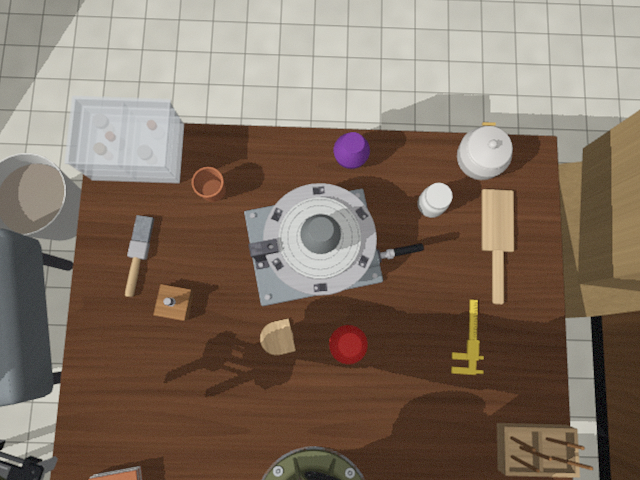

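The top view shows the wheel at (320,238) with the grey vase on it, the index post at (265,250), the crank at (405,250) and the pin in its block at (170,300). Look-alikes are the red vase at (348,344) and the purple one at (351,150).

Run:
```python
from h import *
import pickle
t=pickle.load(open('top0.pkl','rb')); s=pickle.load(open('scene0.pkl','rb'))
save(t,'t_c',(235,165,435,315),4); save(s,'s_c',(240,160,420,330),4)
save(t,'t_pin',(145,275,205,335),8); 
for n,p in (('top',t),('scene',s)):
    C=cloud(p); z=C[...,2]; m=(p['depth']>0)
    near=(np.hypot(C[...,0]-.565,C[...,1]-.0)<.14)
    r=C[m&near&(abs(z-.100)<.006)]
    print(n,len(r), 'medz',np.median(r[:,2]))
    # pin & block
    q=m&(abs(C[...,0]-.44)<.06)&(abs(C[...,1]-.33)<.06)
    a=C[q&(abs(z-.034)<.006)]; print('blocktop',len(a),a.mean(0).round(4), cv2.minAreaRect(a[:,:2].astype(np.float32)))
    b=C[q&(z>.048)]; print('pin',len(b),b.mean(0).round(4) if len(b) else '', b.max(0).round(4),b.min(0).round(4))
    # crank handle
    q=m&(abs(C[...,0]-.56)<.08)&(C[...,1]<-.12)&(C[...,1]>-.27)&(z>.03)
    b=C[q]; print('handle',len(b)); 
    for y in np.arange(-.25,-.12,.01):
        e=b[abs(b[:,1]-y)<.005]
        if len(e): print(round(y,3),len(e),e.min(0).round(3),e.max(0).round(3),np.median(e,0).round(3))
```

```text
top 4023 medz 0.09994015472628884
blocktop 893 [0.4377 0.3297 0.0334] ((0.43809986114501953, 0.33038246631622314), (0.07188615947961807, 0.07008630782365799), 82.17652130126953)
pin 71 [0.4378 0.3285 0.0703] [0.4462 0.3377 0.0804] [0.4297 0.3207 0.0483]
handle 460
-0.23 5 [ 0.567 -0.226  0.093] [ 0.578 -0.225  0.096] [ 0.574 -0.225  0.094]
-0.22 35 [ 0.563 -0.225  0.087] [ 0.581 -0.215  0.098] [ 0.572 -0.219  0.093]
-0.21 38 [ 0.562 -0.215  0.089] [ 0.578 -0.205  0.099] [ 0.57  -0.21   0.094]
-0.2 34 [ 0.56  -0.204  0.087] [ 0.578 -0.196  0.1  ] [ 0.568 -0.201  0.094]
-0.19 41 [ 0.557 -0.195  0.087] [ 0.575 -0.185  0.098] [ 0.565 -0.19   0.094]
-0.18 34 [ 0.555 -0.184  0.086] [ 0.573 -0.175  0.102] [ 0.563 -0.181  0.094]
-0.17 41 [ 0.553 -0.175  0.086] [ 0.571 -0.165  0.099] [ 0.561 -0.17   0.094]
-0.16 45 [ 0.549 -0.165  0.065] [ 0.571 -0.155  0.102] [ 0.556 -0.159  0.092]
-0.15 46 [ 0.548 -0.155  0.059] [ 0.568 -0.145  0.098] [ 0.559 -0.152  0.072]
-0.14 30 [ 0.541 -0.145  0.065] [ 0.561 -0.135  0.075] [ 0.555 -0.14   0.071]
-0.13 61 [ 0.532 -0.135  0.065] [ 0.568 -0.125  0.088] [ 
[... 364 characters left out ...]

-0.22 22 [ 0.569 -0.223  0.083] [ 0.584 -0.215  0.096] [ 0.58  -0.22   0.091]
-0.21 30 [ 0.566 -0.215  0.081] [ 0.583 -0.205  0.095] [ 0.577 -0.211  0.09 ]
-0.2 27 [ 0.56  -0.205  0.082] [ 0.581 -0.195  0.096] [ 0.575 -0.199  0.09 ]
-0.19 27 [ 0.56  -0.195  0.082] [ 0.582 -0.185  0.096] [ 0.573 -0.19   0.091]
-0.18 28 [ 0.561 -0.185  0.083] [ 0.576 -0.175  0.096] [ 0.57  -0.181  0.091]
-0.17 31 [ 0.556 -0.174  0.081] [ 0.574 -0.165  0.097] [ 0.568 -0.17   0.091]
-0.16 39 [ 0.551 -0.165  0.057] [ 0.574 -0.155  0.096] [ 0.567 -0.158  0.088]
-0.15 65 [ 0.551 -0.155  0.061] [ 0.573 -0.145  0.094] [ 0.563 -0.151  0.073]
-0.14 6 [ 0.554 -0.145  0.067] [ 0.565 -0.142  0.072] [ 0.56  -0.143  0.069]
```

View crops.

View pics/t_c.png

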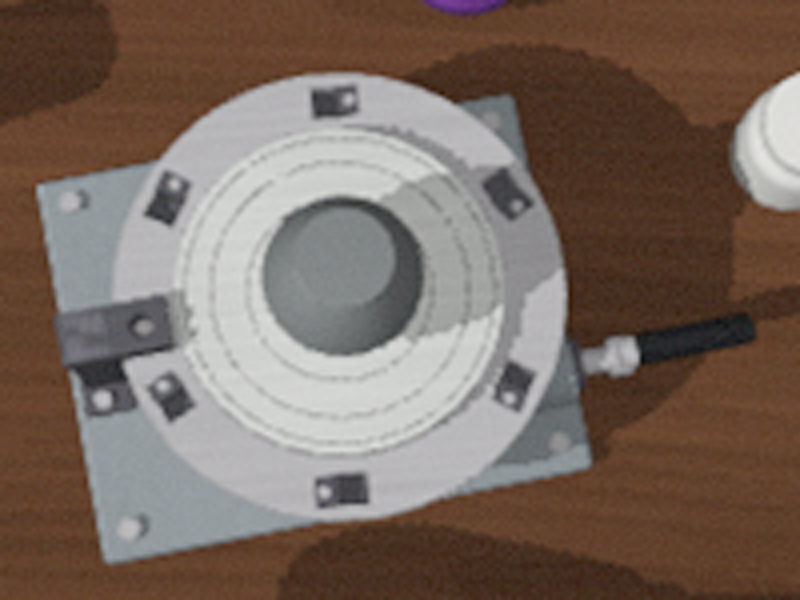

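View pics/s_c.png

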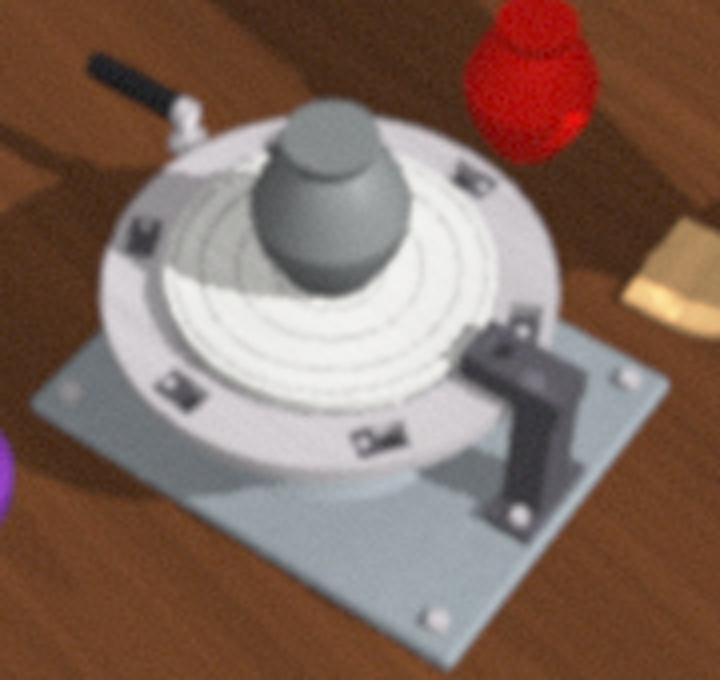

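View pics/t_pin.png

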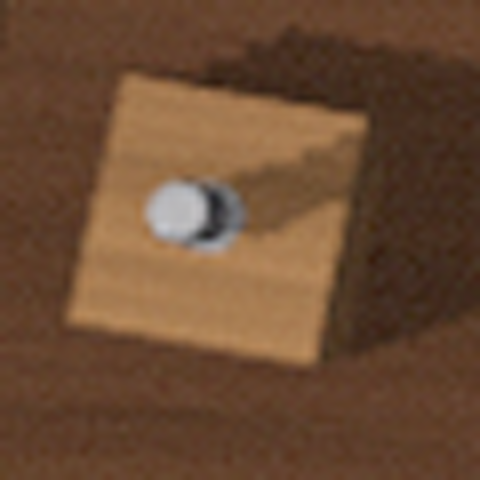

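```bash
cat > fit.py <<'E'
from h import *
import pickle
from scipy.optimize import least_squares
t=pickle.load(open('top0.pkl','rb')); s=pickle.load(open('scene0.pkl','rb'))
def refine(p,pts):
    g=cv2.GaussianBlur(cv2.cvtColor(p['image'],cv2.COLOR_RGB2GRAY),(3,3),0)
    c=np.array(pts,np.float32).reshape(-1,1,2)
    return cv2.cornerSubPix(g,c.copy(),(3,3),(-1,-1),(3,30,.01)).reshape(-1,2)
T=np.array([(40,185),(513,95),(590,465),(107,562)])/4+[235,165]-.375
S=np.array([(30,403),(450,668),(668,383)])/4+[240,160]-.375
Tr,Sr=refine(t,T),refine(s,S)
print((Tr-T).round(2).tolist(),(Sr-S).round(2).tolist())
# base corners local: T: left-top = +x,+y ; right-top=+x,-y ; right-bot=-x,-y; left-bot=-x,+y
LT=np.array([(.115,.16),(.115,-.13),(-.115,-.13),(-.115,.16)])
# scene: left corner=+x,-y ; bottom=+x,+y ; right=-x,+y
LS=np.array([(.115,-.13),(.115,.16),(-.115,.16)])
def fit(p,uv,L):
    W=np.array([atz(p,q,.012) for q in uv])[:,:2]
    f=lambda v:((L@np.array([[np.cos(v[2]),np.sin(v[2])],[-np.sin(v[2]),np.cos(v[2])]])+v[:2])-W).ravel()
    r=least_squares(f,[.56,0,.19]); return r.x,(r.fun*1000).round(1).reshape(-1,2).tolist()
for n,a in (('top',(t,T,LT)),('topr',(t,Tr,LT)),('sc',(s,S,LS)),('scr',(s,Sr,LS))): print(n,*fit(*a))
E
python3 fit.py
python3 - <<'E'
from h import *
import pickle
from scipy.optimize import least_squares
for n in('top','scene'):
    p=pickle.load(open(n+'0.pkl','rb'))
    C=cloud(p); z=C[...,2]; m=(p['depth']>0)&(np.hypot(C[...,0]-.565,C[...,1])<.15)&(abs(z-.100)<.006)
    m=m.astype(np.uint8); cs,_=cv2.findContours(m,cv2.RETR_EXTERNAL,cv2.CHAIN_APPROX_NONE)
    c=max(cs,key=cv2.contourArea).reshape(-1,2)
    W=np.array([atz(p,q,.1)[:2] for q in c])
    f=lambda v:np.hypot(W[:,0]-v[0],W[:,1]-v[1])-v[2]
    r=least_squares(f,[.565,0,.124],loss='soft_l1',f_scale=.001); print(n,'ring',r.x.round(4),'rms',np.sqrt(np.median(r.fun**2)).round(4))
E
```

```text
[[-1.15, 0.41], [-0.67, -0.07], [0.22, -0.28], [-0.38, 0.16]] [[-0.07, 0.29], [0.1, 0.06], [0.49, -0.06]]
top [0.58317598 0.00278732 0.22540245] [[1.7, 2.3], [1.7, -0.5], [-1.6, -3.2], [-1.8, 1.4]]
topr [0.58308016 0.00396657 0.23064586] [[1.8, 1.2], [2.0, -0.2], [-1.6, -1.9], [-2.2, 0.9]]
sc [0.5880528  0.00569326 0.23011137] [[1.5, -1.1], [1.2, 0.3], [-2.7, 0.9]]
scr [0.58801296 0.00613056 0.23170242] [[1.0, -1.0], [1.0, 0.6], [-2.0, 0.5]]
top ring [0.5845 0.002  0.1227] rms 0.0006
scene ring [0.5872 0.0061 0.1217] rms 0.0033
```

Run:
```python
from h import *
import pickle
t=pickle.load(open('top0.pkl','rb')); s=pickle.load(open('scene0.pkl','rb'))
save(t,'t_b',(245,228,295,273),14); save(s,'s_b',(350,235,390,275),14); save(s,'s_pin',(450,285,505,335),10)
for n,p,o in (('top',t,(.5835,.003,.23)),('sc',s,(.588,.006,.231))):
    b=np.array([o[0]-.108*np.sin(o[2]),o[1]+.108*np.cos(o[2]),.122]); print(n,b.round(4),proj(p,b))
    C=cloud(p);z=C[...,2]
    print('arm', C[(p['depth']>0)&(abs(z-.122)<.004)&(np.hypot(C[...,0]-b[0],C[...,1]-b[1])<.06)].mean(0).round(4))
    W=C[(p['depth']>0)&(z>.07)&(np.hypot(C[...,0]-.439,C[...,1]-.331)<.03)]
    print('pintop',len(W),W.mean(0).round(4),((W.max(0)+W.min(0))/2).round(4))
```

```text
top [0.5589 0.1082 0.122 ] [270.27844477 245.82022913]
arm [0.5562 0.1234 0.1218]
pintop 50 [0.4378 0.3301 0.0754] [0.4381 0.3305 0.0753]
sc [0.5633 0.1111 0.122 ] [364.62169106 247.64769913]
arm [0.5579 0.1255 0.12  ]
pintop 51 [0.4408 0.3321 0.0743] [0.4403 0.3323 0.074 ]
```

View pics/t_b.png

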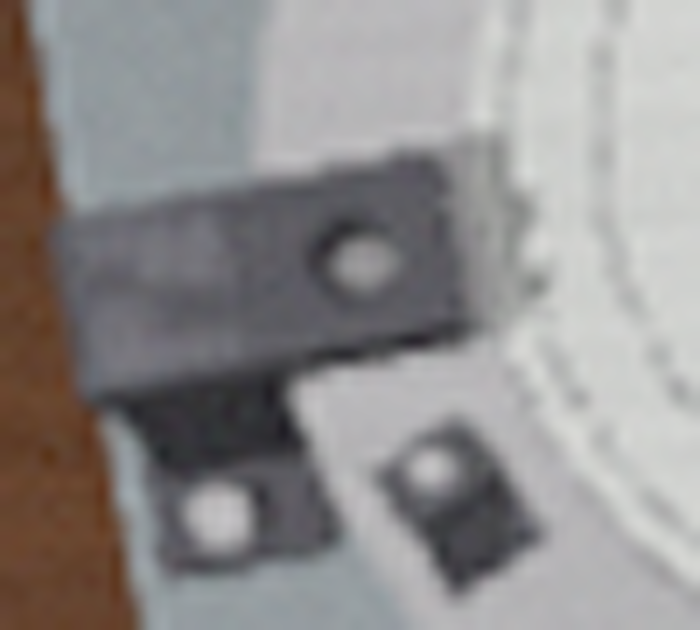

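View pics/s_b.png

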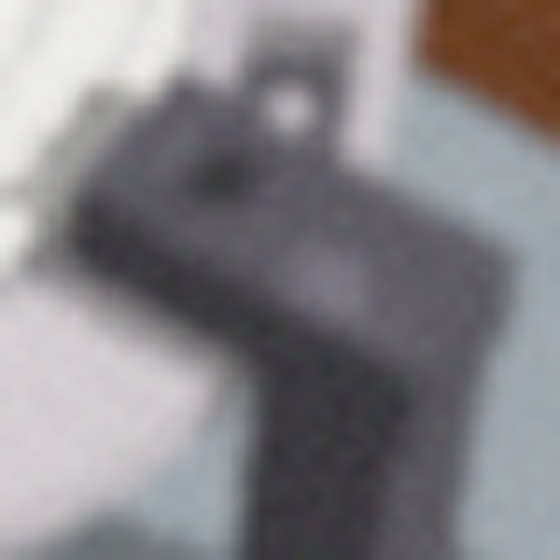

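View pics/s_pin.png

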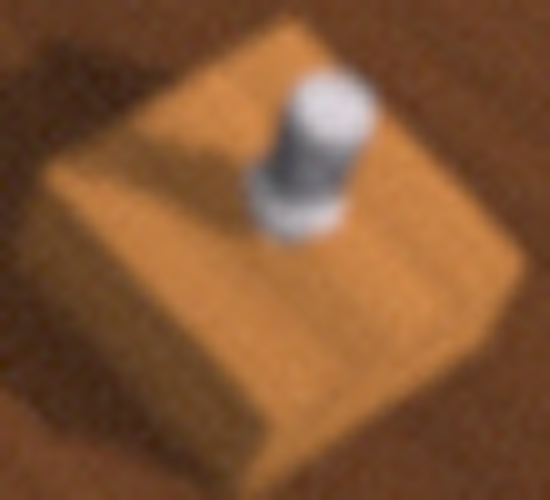

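Call:
servo_tool:
  rows:
    - [0.04,-0.027,0,0,0,-0.12,0.2]
    - [0.08,-0.054,0,0,0,-0.24,0.2]
    - [0.115,-0.08,0,0,0,-0.36,0.2]
    - [0.15,-0.105,0,0,0,-0.48,0.2]
    - [0.19,-0.13,0,0,0,-0.6,0.2]
    - [0.225,-0.155,0,0,0,-0.72,0.2]
    - [0.26,-0.178,0,0,0,-0.84,0.2]
    - [0.293,-0.199,-0.02,0,0,-0.96,0.2]
  newtons: 25

```text
time_s: 1.67
ee_pos: [0.4223, 0.3427, 0.155]
eef_rot: [3.138, -0.001, 1.907]
force: [0.9, 1.0, -0.2]
grip_width: 0.0565
```

Call:
servo_tool:
  rows:
    - [0.01,-0.006,-0.01,0,0,-0.06,0.2]
    - [0.017,-0.0115,-0.025,0,0,-0.107,0.2]
    - [0.017,-0.0115,-0.045,0,0,-0.107,0.2]
    - [0.017,-0.0115,-0.06,0,0,-0.107,0.2]
    - [0.017,-0.0115,-0.06,0,0,-0.107,0.2]
    - [0.017,-0.0115,-0.06,0,0,-0.107,0.2]
    - [0.017,-0.0115,-0.06,0,0,-0.107,0.2]
    - [0.017,-0.0115,-0.06,0,0,-0.107,0.2]

```text
time_s: 2.33
ee_pos: [0.4397, 0.3316, 0.0962]
eef_rot: [3.136, -0.002, 1.8]
force: [0.1, -0.1, 0.3]
grip_width: 0.0568
```

Run:
```python
from h import *
o=ctrl.get_obs(); print(o['ee_pos'],o['eef_rot'],o['force'],o['grip_width'])
p=cams.camera('scene'); save(p,'s1',(420,240,540,340),6)
print(proj(p,o['ee_pos']))
```

```text
[0.43970224 0.3316368  0.09623952] [ 3.13603427e+00 -1.71888852e-03  1.79996063e+00] [ 0.12709135 -0.09929268  0.30049244] 0.05684020815277292
[485.33225352 289.9417827 ]
```

View pics/s1.png

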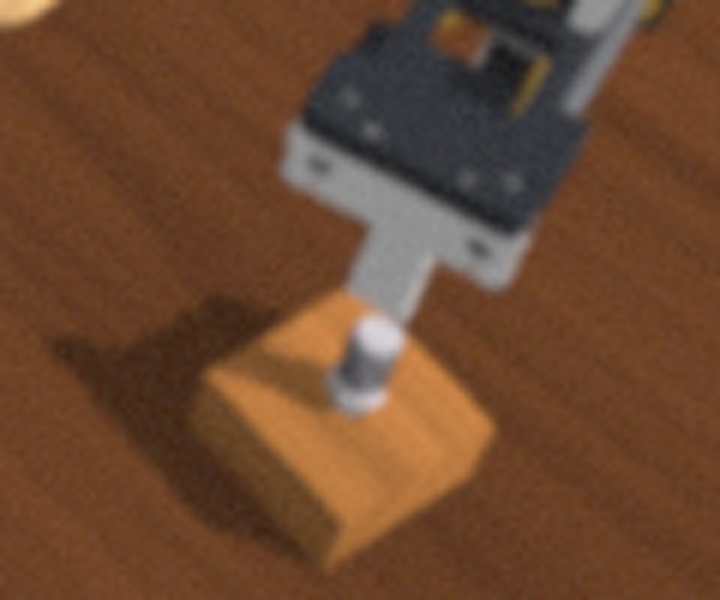

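Run:
```python
from h import *
o=ctrl.get_obs(); e=o['ee_pos']
p=cams.camera('scene'); y=o['eef_rot'][2]; j=np.array([np.sin(y),-np.cos(y),0]); x=np.array([np.cos(y),np.sin(y),0])
for k in (-.0284,.0284,.043,-.043):
    print(k,(proj(p,e+j*k)-[420,240])*6)
W=cloud(p); m=(p['depth']>0)&(W[...,2]>.085)&(np.hypot(W[...,0]-e[0],W[...,1]-e[1])<.06)&(W[...,2]<.13)
q=W[m]-e; print(len(q)); print('jaw',np.histogram(q@j,bins=np.arange(-.06,.061,.01)),'x',np.percentile(q@x,[2,50,98]))
t=cams.camera('top'); save(t,'t1',(130,250,230,350),6)
```

```text
-0.0284 [428.3026836  242.03159933]
0.0284 [354.53346931 359.03172554]
0.043 [334.90310256 390.16605996]
-0.043 [446.62316285 212.9747847 ]
0Traceback (most recent call last):
  File "<stdin>", line 7, in <module>
    return _quantile_unchecked(
        a, q, axis, out, overwrite_input, method, keepdims, weights)
    return _ureduce(a,
                    func=_quantile_ureduce_func,
    ...<5 lines>...
                    overwrite_input=overwrite_input,
                    method=method)
    r = func(a, **kwargs)
    result = _quantile(arr,
                       quantiles=q,
    ...<2 lines>...
                       out=out,
                       weights=wgt)
    slices_having_nans = np.isnan(arr[-1, ...])
                                  ~~~^^^^^^^^^
IndexError: index -1 is out of bounds for axis 0 with size 0
```

Run:
```python
from h import *
o=ctrl.get_obs(); e=o['ee_pos'];print(o['time_s'],e)
p=cams.camera('scene');t=cams.camera('top'); save(p,'s2',(390,180,540,340),5);save(t,'t2',(130,230,230,350),5)
for n,q in(('s',p),('t',t)):
    W=cloud(q); m=(q['depth']>0)&(W[...,2]>.085)&(W[...,2]<.30)&(np.hypot(W[...,0]-e[0],W[...,1]-e[1])<.12)
    v=W[m]; print(n,len(v), np.histogram(v[:,2],bins=np.arange(.08,.3,.02)))
    b=v[v[:,2]<v[:,2].min()+.03] if len(v) else v; print(b.mean(0),b.min(0),b.max(0))
```

```text
2.4333 [0.43959679 0.33151243 0.09590107]
s 2347 (array([   0,    0,    1,   62,   67,   40,   21,  138,  580, 1235]), array([0.08, 0.1 , 0.12, 0.14, 0.16, 0.18, 0.2 , 0.22, 0.24, 0.26, 0.28]))
[0.47912601 0.3402221  0.15619522] [0.46774927 0.33046855 0.13902859] [0.48197318 0.3490149  0.16873272]
t 589 (array([  0,   0,   1,  20,  12,   0,   0,   8, 171, 377]), array([0.08, 0.1 , 0.12, 0.14, 0.16, 0.18, 0.2 , 0.22, 0.24, 0.26, 0.28]))
[0.4731884  0.32915673 0.15166692] [0.46822723 0.32723053 0.13583599] [0.48055045 0.33386703 0.1657185 ]
```

View pics/s2.png

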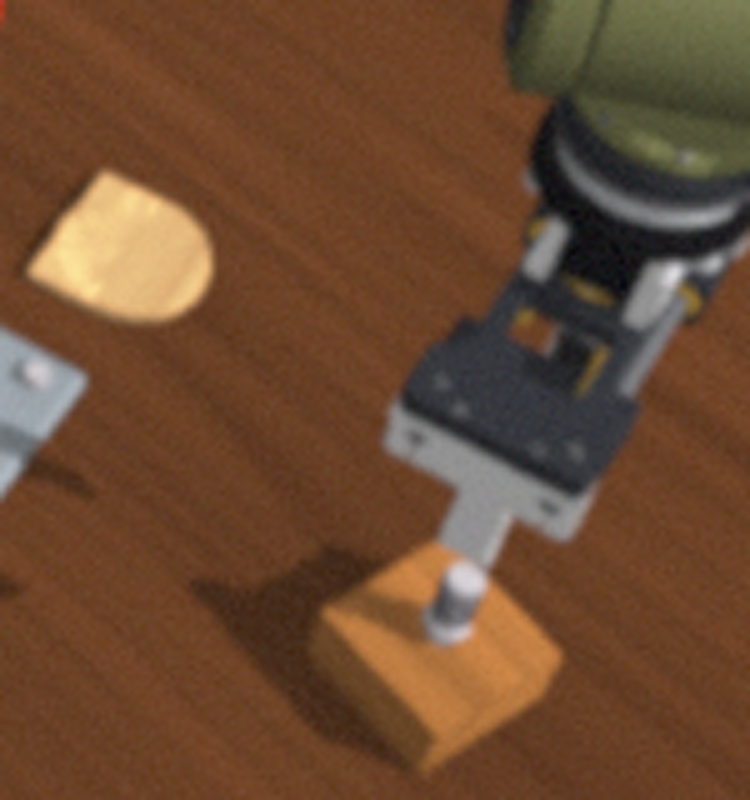

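View pics/t2.png

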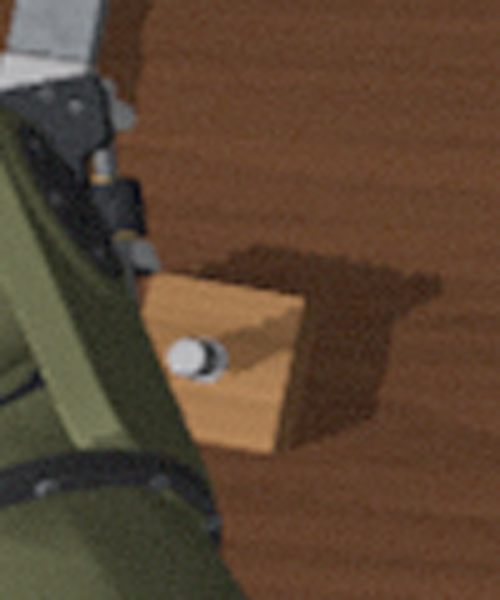

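Call:
servo_tool:
  rows:
    - [0,0,-0.005,0,0,0,0.2]
    - [0,0,-0.008,0,0,0,0.2]
    - [0,0,-0.008,0,0,0,0.2]
    - [0,0,-0.008,0,0,0,0.2]
    - [0,0,-0.008,0,0,0,0.2]
    - [0,0,-0.008,0,0,0,0.2]
    - [0,0,-0.008,0,0,0,0.2]
    - [0,0,-0.008,0,0,0,0.2]

```text
time_s: 3.2
ee_pos: [0.4395, 0.3314, 0.0876]
eef_rot: [3.137, -0.001, 1.8]
force: [0.7, -0.4, -0.7]
grip_width: 0.0562
```

Run:
```python
from h import *
import pickle
o=ctrl.get_obs(); e=o['ee_pos'];print(o['time_s'],e,o['eef_rot'],o['qpos'])
q=cams.camera('scene'); save(q,'s3',(390,180,540,340),5); pickle.dump(q,open('s3.pkl','wb'))
from scipy.spatial.transform import Rotation as Ro
W=cloud(q); m=(q['depth']>0)&(W[...,2]>.082)&(W[...,2]<.35)&(np.hypot(W[...,0]-e[0],W[...,1]-e[1])<.12)
v=(W[m]-e)@Ro.from_euler('xyz',o['eef_rot']).as_matrix()
for a in np.arange(-.2,.02,.01):
    k=v[(v[:,2]>a)&(v[:,2]<=a+.01)]
    if len(k)>3: print(round(a,2),len(k),np.percentile(k[:,0],[2,98]).round(3),np.percentile(k[:,1],[2,98]).round(3))
```

```text
3.2 [0.43948899 0.33140079 0.08762126] [ 3.13678756e+00 -1.41097119e-03  1.79983364e+00] [ 5.79736081e-01  3.73388660e-01  1.61282261e+00 -3.56797854e-04
  1.15038404e+00  3.50846970e-01]
-0.2 107 [-0.02   0.022] [0.009 0.019]
-0.19 159 [-0.023  0.023] [0.008 0.085]
-0.18 1024 [-0.032  0.031] [0.01 0.09]
-0.17 207 [-0.033  0.033] [-0.036  0.09 ]
-0.16 348 [-0.033  0.032] [-0.04   0.087]
-0.15 184 [-0.033  0.032] [-0.046  0.083]
-0.14 66 [-0.033  0.032] [-0.072  0.082]
-0.11 33 [-0.01   0.006] [-0.03  -0.024]
-0.1 26 [-0.01   0.006] [-0.03  -0.026]
-0.09 16 [-0.01   0.006] [-0.01   0.044]
-0.08 33 [-0.01   0.008] [0.037 0.043]
-0.07 34 [-0.009  0.009] [0.038 0.043]
-0.06 38 [-0.009  0.009] [0.037 0.043]
-0.05 10 [-0.008  0.009] [0.031 0.042]
```

View pics/s3.png

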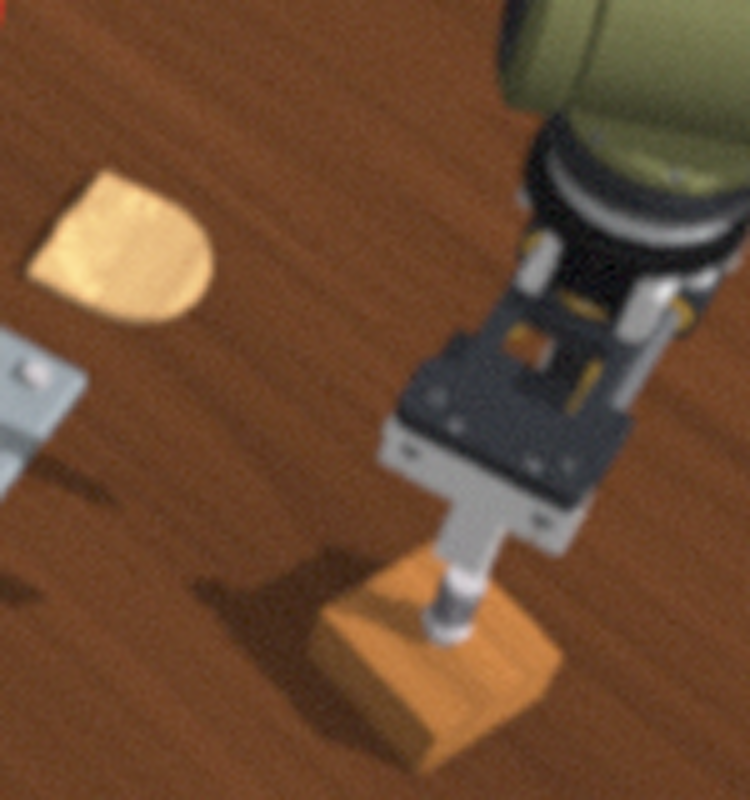

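Call:
servo_tool:
  rows:
    - [0,0,-0.012,0,0,0,0.2]
    - [0,0,-0.024,0,0,0,0.2]
    - [0,0,-0.034,0,0,0,0.2]
    - [0,0,-0.036,0,0,0,0.2]
    - [0,0,-0.036,0,0,0,0.2]
    - [0,0,-0.036,0,0,0,0.2]
    - [0,0,-0.036,0,0,0,0.2]
    - [0,0,-0.036,0,0,0,0.2]

```text
time_s: 3.92
ee_pos: [0.4397, 0.3316, 0.0522]
eef_rot: [3.136, -0.002, 1.8]
force: [0.2, -0.6, -0.4]
grip_width: 0.0567
```

```bash
cat > tf.py <<'E'
from h import *
import pickle,sys
from scipy.spatial.transform import Rotation as Ro
o=ctrl.get_obs(); e=o['ee_pos'];print(o['time_s'],e,o['force'],o['grip_width'])
q=cams.camera('scene'); save(q,sys.argv[1],(390,180,540,340),5); pickle.dump(q,open(sys.argv[1]+'.pkl','wb'))
W=cloud(q); m=(q['depth']>0)&(W[...,2]>.04)&(W[...,2]<.35)&(np.hypot(W[...,0]-e[0],W[...,1]-e[1])<.12)
v=(W[m]-e)@Ro.from_euler('xyz',o['eef_rot']).as_matrix()
for a in np.arange(-.2,.02,.01):
    k=v[(v[:,2]>a)&(v[:,2]<=a+.01)]
    if len(k)>3: print(round(a,2),len(k),np.percentile(k[:,0],[2,98]).round(3),np.percentile(k[:,1],[2,98]).round(3))
E
python3 tf.py s4
```

```text
3.9167 [0.43973549 0.33157096 0.05215202] [ 0.20018309 -0.64246893 -0.44798199] 0.05671707819420541
-0.2 88 [-0.02   0.023] [0.01 0.02]
-0.19 159 [-0.025  0.023] [0.005 0.088]
-0.18 960 [-0.032  0.031] [0.01 0.09]
-0.17 187 [-0.033  0.032] [0.   0.09]
-0.16 319 [-0.033  0.032] [-0.042  0.087]
-0.15 175 [-0.034  0.032] [-0.031  0.083]
-0.14 54 [-0.033  0.032] [-0.023  0.083]
-0.11 22 [-0.01   0.006] [-0.03  -0.024]
-0.1 30 [-0.01   0.006] [-0.03  -0.026]
-0.09 8 [-0.009  0.005] [-0.029  0.043]
-0.08 28 [-0.009  0.008] [0.04  0.043]
-0.07 34 [-0.01   0.008] [0.035 0.043]
-0.06 33 [-0.01   0.009] [0.038 0.043]
-0.05 10 [-0.008  0.008] [0.038 0.042]
-0.02 7 [0.006 0.008] [-0.002  0.005]
-0.01 5 [0.007 0.008] [0.001 0.006]
0.0 23 [-0.007  0.008] [-0.003  0.009]
0.01 6 [0.    0.009] [-0.002  0.009]
```

View pics/s4.png

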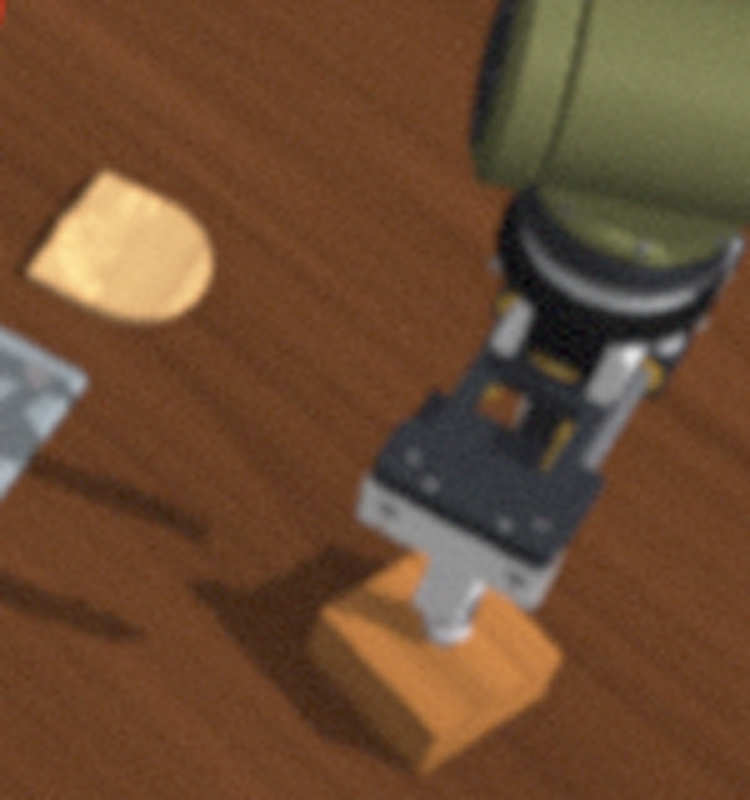

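Call:
servo_tool:
  rows:
    - [0,0,0,0,0,0,-1]
    - [0,0,0,0,0,0,-1]
    - [0,0,0,0,0,0,-1]
    - [0,0,0,0,0,0,-1]
    - [0,0,0,0,0,0,-1]
    - [0,0,0,0,0,0,-1]
    - [0,0,0,0,0,0,-1]
    - [0,0,0,0,0,0,-1]
  newtons: 15

```text
time_s: 4.63
ee_pos: [0.4397, 0.3315, 0.0521]
eef_rot: [3.136, -0.002, 1.8]
force: [0.6, 0.8, 0.4]
grip_width: 0.0066
```

```bash
python3 tf.py s5|tail -12
```

```text
-0.2 90 [-0.019  0.022] [0.01  0.019]
-0.19 154 [-0.028  0.022] [0.006 0.089]
-0.18 963 [-0.032  0.031] [0.009 0.09 ]
-0.17 205 [-0.031  0.033] [-0.016  0.089]
-0.16 418 [-0.034  0.032] [-0.031  0.087]
-0.15 220 [-0.033  0.032] [-0.004  0.083]
-0.14 65 [-0.032  0.033] [0.024 0.082]
-0.03 28 [-0.006  0.007] [-0.001  0.007]
-0.02 27 [-0.007  0.009] [0.001 0.007]
-0.01 24 [-0.007  0.008] [0.001 0.008]
0.0 35 [-0.009  0.01 ] [-0.001  0.009]
0.01 6 [-0.008  0.008] [-0.007  0.009]
```

View pics/s5.png

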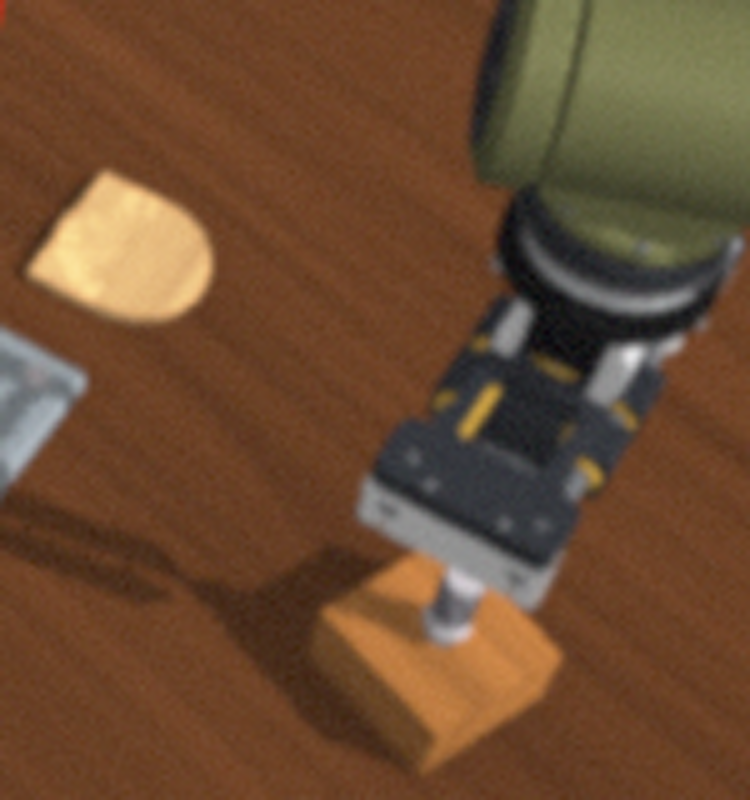

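The reported TCP sits about 42 mm below the visible fingertips, and the fingers closed on air. The pictures are right about height, so I'll use tip z = reported z + 0.042.

Call:
servo_tool:
  rows:
    - [0,0,0,0,0,0,0.2]
    - [0,0,0,0,0,0,0.2]
    - [0,0,0,0,0,0,0.2]
    - [0,0,0,0,0,0,0.2]
    - [0,0,-0.01,0,0,0,0.2]
    - [0,0,-0.02,0,0,0,0.2]
    - [0,0,-0.025,0,0,0,0.2]
    - [0,0,-0.025,0,0,0,0.2]

```text
time_s: 5.35
ee_pos: [0.4388, 0.331, 0.0251]
eef_rot: [3.139, -0.001, 1.8]
force: [0.1, -0.2, -0.1]
grip_width: 0.0525
```

```bash
python3 tf.py s6
```

```text
5.35 [0.43881998 0.33096249 0.02510511] [ 0.09377985 -0.16311849 -0.06387133] 0.0524534721778606
-0.2 72 [-0.02   0.022] [0.011 0.02 ]
-0.19 158 [-0.029  0.025] [0.004 0.088]
-0.18 923 [-0.032  0.032] [0.009 0.09 ]
-0.17 194 [-0.032  0.033] [-0.03   0.089]
-0.16 312 [-0.034  0.032] [-0.033  0.086]
-0.15 154 [-0.034  0.032] [-0.029  0.084]
-0.14 54 [-0.033  0.032] [-0.021  0.082]
-0.11 17 [-0.009  0.006] [-0.029 -0.022]
-0.1 27 [-0.01   0.006] [-0.028 -0.024]
-0.09 4 [-0.009  0.003] [-0.029 -0.027]
-0.08 19 [-0.008  0.008] [0.037 0.041]
-0.07 29 [-0.01   0.008] [0.038 0.041]
-0.06 29 [-0.01   0.009] [0.03 0.04]
-0.05 12 [-0.008  0.009] [0.033 0.04 ]
```

View pics/s6.png

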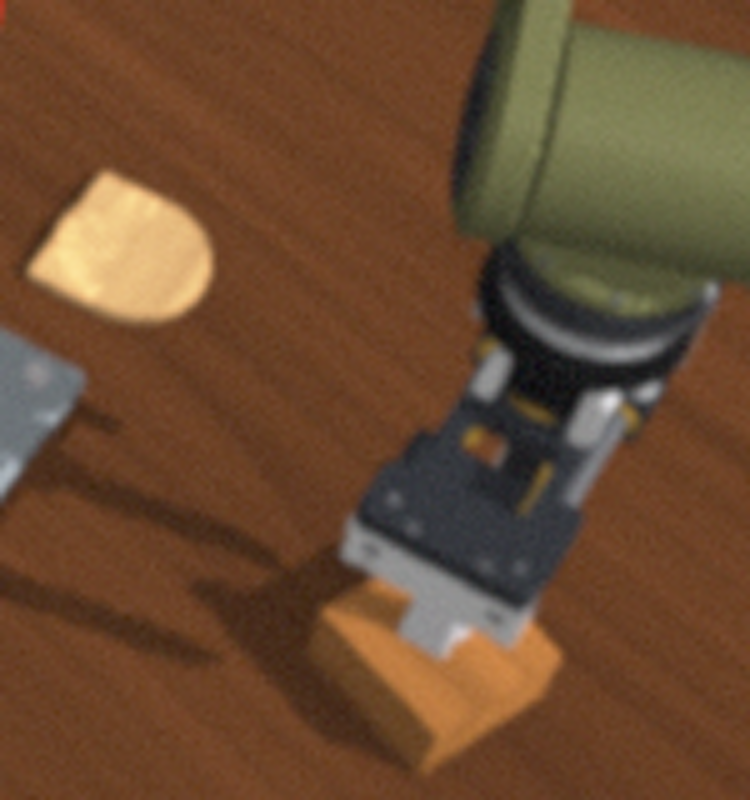

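Call:
servo_tool:
  rows:
    - [0,0,-0.008,0,0,0,0.2]
    - [0.0005,0,-0.014,0,0,0,0.2]
    - [0.0005,0,-0.015,0,0,0,0]
    - [0.0005,0,-0.015,0,0,0,-0.4]
    - [0.0005,0,-0.015,0,0,0,-1]
    - [0.0005,0,-0.015,0,0,0,-1]
    - [0.0005,0,-0.015,0,0,0,-1]
    - [0.0005,0,-0.015,0,0,0,-1]
  newtons: 25

```text
time_s: 6.07
ee_pos: [0.4398, 0.3313, 0.0113]
eef_rot: [3.137, -0.001, 1.8]
force: [0.1, 0.8, -0.2]
grip_width: 0.0197
```

```bash
python3 tf.py s7|head -1
```

```text
6.0667 [0.43983811 0.33130626 0.01126861] [ 0.10081455  0.78721885 -0.24075049] 0.019723268597558612
```

View pics/s7.png

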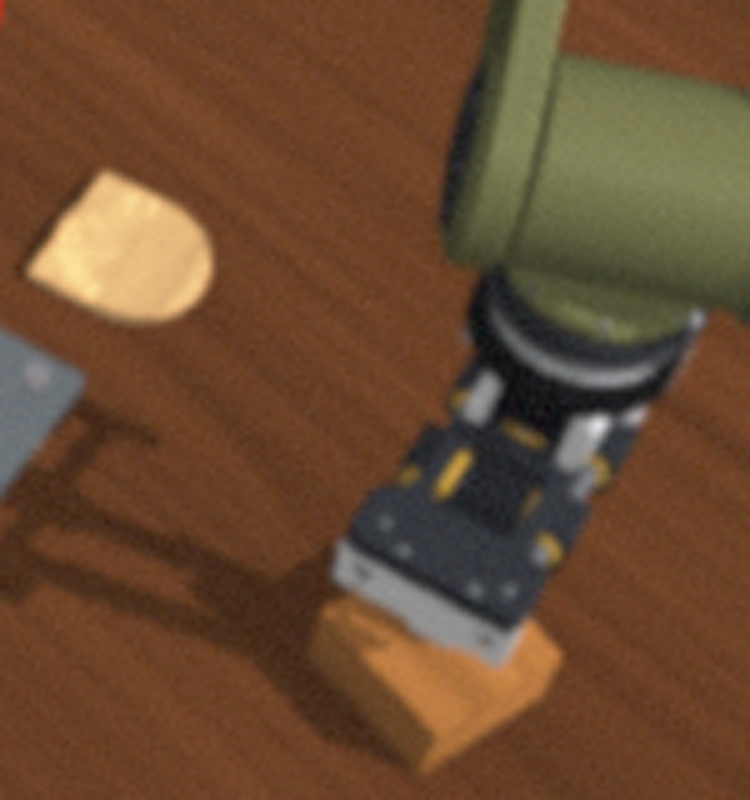

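Call:
servo_tool:
  rows:
    - [0,0,0,0,0,0,-1]
    - [0,0,0,0,0,0,-1]
    - [0,0,0,0,0,0,-1]
    - [0,0,0.02,0,0,0,-1]
    - [0,0,0.05,0,0,0,-1]
    - [0,0,0.08,0,0,0,-1]
    - [0,0,0.11,0,0,0,-1]
    - [0,0,0.135,0,0,0,-1]
  newtons: 25

```text
time_s: 6.78
ee_pos: [0.4399, 0.3314, 0.1484]
eef_rot: [3.136, -0.002, 1.8]
force: [-0.1, 0.2, -1.4]
grip_width: 0.0155
```

Run:
```python
from h import *
import pickle
o=ctrl.get_obs(); print(o['ee_pos'],o['force'],o['grip_width'])
p=cams.camera('scene'); save(p,'s8',(400,150,540,300),5); pickle.dump(p,open('s8.pkl','wb'))
print((proj(p,o['ee_pos']+[0,0,.002])-[400,150])*5)
```

```text
[0.43992638 0.33135281 0.14837776] [-0.14621244  0.21380379 -1.39933568] 0.015500549364526706
[460.73507085 622.7615558 ]
```

View pics/s8.png

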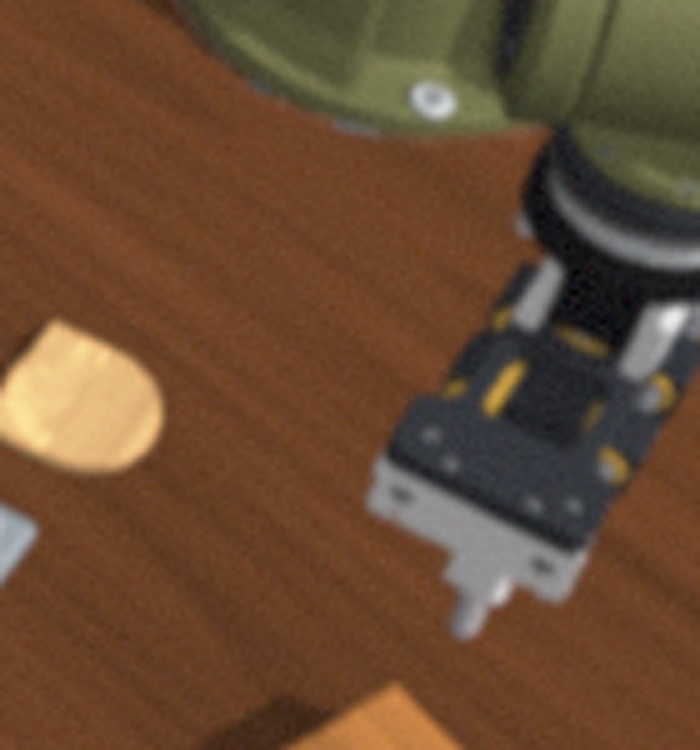

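Call:
servo_tool:
  rows:
    - [0.015,-0.028,0,0,0,0,-1]
    - [0.033,-0.061,0,0,0,0,-1]
    - [0.051,-0.095,0,0,0,0,-1]
    - [0.07,-0.129,0,0,0,0,-1]
    - [0.088,-0.162,0,0,0,0,-1]
    - [0.106,-0.195,0,0,0,0,-1]
    - [0.12,-0.2215,0,0,0,0,-1]
    - [0.12,-0.2215,0,0,0,0,-1]

```text
time_s: 7.5
ee_pos: [0.5632, 0.1064, 0.1525]
eef_rot: [3.131, -0.003, 1.796]
force: [-0.9, 0.2, -2.0]
grip_width: 0.0152
```

Call:
servo_tool:
  rows:
    - [0,0,0,0,0,0,-1]
    - [0,0,0,0,0,0,-1]
    - [0,0,0,0,0,0,-1]
    - [0,0,0,0,0,0,-1]
    - [0,0,0,0,0,0,-1]
    - [0,0,0,0,0,0,-1]
    - [0,0,0,0,0,0,-1]
    - [0,0,0,0,0,0,-1]

```text
time_s: 8.17
ee_pos: [0.5631, 0.1067, 0.1526]
eef_rot: [3.13, -0.003, 1.796]
force: [-0.2, -0.1, -0.7]
grip_width: 0.0157
```

Run:
```python
from h import *
import pickle
o=ctrl.get_obs(); print(o['ee_pos'],o['eef_rot'],o['force'],o['grip_width'])
p=cams.camera('scene'); save(p,'s9',(320,180,420,290),6); pickle.dump(p,open('s9.pkl','wb'))
print((proj(p,o['ee_pos'])-[320,180])*6, (proj(p,[.560,.110,.122])-[320,180])*6)
t=cams.camera('top'); save(t,'t9',(220,195,320,295),6)
```

```text
[0.56312727 0.1066756  0.15255971] [ 3.13048567e+00 -2.89903374e-03  1.79609005e+00] [-0.15445784 -0.06636024 -0.71478584] 0.0156631857385777
[264.77920759 342.57950248] [272.34324215 398.95113085]
```

View pics/s9.png

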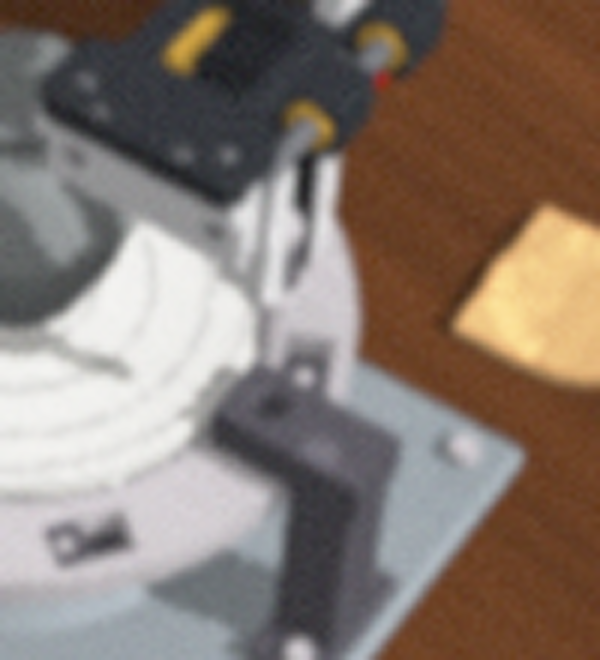

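View pics/t9.png

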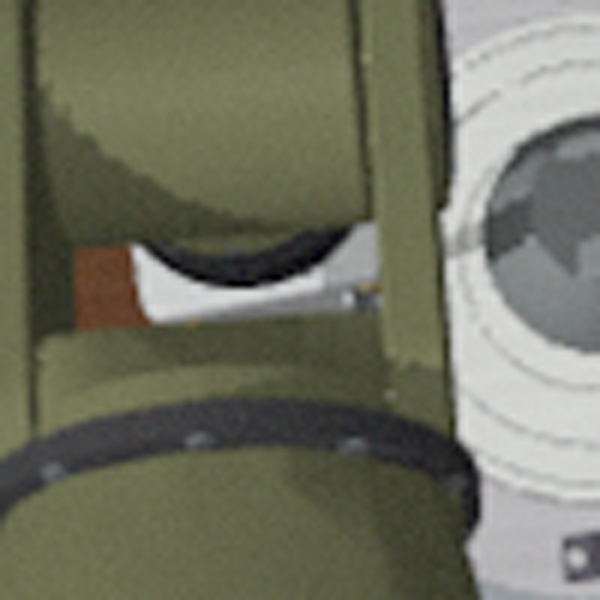

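Run:
```python
from h import *
import pickle
p=pickle.load(open('s9.pkl','rb'))
im=p['image'][205:255,345:395,::-1]
im=cv2.resize(im,None,fx=14,fy=14,interpolation=cv2.INTER_CUBIC)
im=cv2.convertScaleAbs(im,alpha=1.3,beta=-40); cv2.imwrite('pics/s9b.png',im)
d=p['depth'][205:255:3,355:385:2]; 
C=cloud(p); print((C[205:255:3,355:385:2,2]*1000).round(0).astype(int))
```

```text
[[333 330 330 333 331 332 307 305 245 294 295  -5   2  -2  -2]
 [331 329 332 331 330 322 302 233 236 239 231  -3  -3  -5  -3]
 [331 330 332 326 321 254 251 225 229 232 224  -3  -1  -2  -4]
 [324 325 324 318 245 246 241 216 218 221 211  -3  -7  -4  -3]
 [313 315 317 311 237 239 233 218 212 211  99  -1  -3  -2  -4]
 [297 299 302 302 228 230 221 214 200 201  99  -4  -2   4   0]
 [110 291 294 292 221 218 214 203 195  95  96  98  -1  -3  -3]
 [112 203 204 208 210 209 198 198  97  99  97  98  -6  -2   1]
 [110 113 113 201 203 199 187 187  96  97  99 101  -2  -2  -1]
 [111 111 109 109 176 183 173  97  97  95  98 102  96  -3   0]
 [114 109 109 111 161 167 100  98  95  99  96  97  95  -4  -1]
 [112 111 110 109 156 155  89  86  89  92  92  99  -1 972  -2]
 [113 109 108 120 119 122  98  99  95  98  99  99   7   9  -1]
 [113 113 119 118 120 120 119 120  97  97  98 100  11   8   8]
 [110 121 121 119 115 112 116 118 118 121 123  11  10   7  10]
 [114 119 120 119 119 119 120 119 123 117 120 120 121 120   9]
 [103 108 111 115 119 122 119 116 118 117 120 118 120 122 123]]
```

View pics/s9b.png

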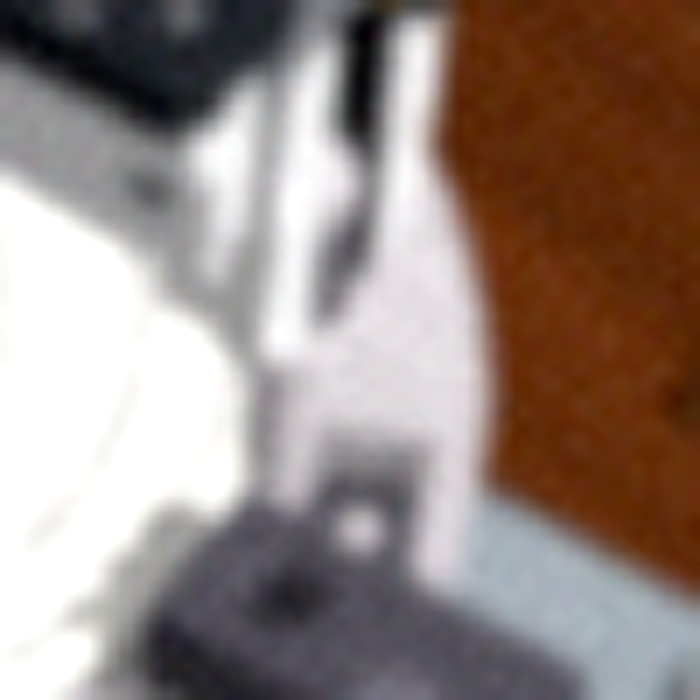

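Run:
```python
from h import *
import pickle
p=pickle.load(open('s9.pkl','rb')); t=pickle.load(open('top0.pkl','rb'))
for uv in ((365.2,246.7),(365.0,245.3),(365.0,246.7)): print(uv,atz(p,uv,.122).round(4))
print('top',atz(t,(270.,245.9),.122).round(4),atz(t,(270.28,245.8),.122).round(4))
# top camera bias: pin block & ring known heights
G=cv2.cvtColor(p['image'],cv2.COLOR_RGB2GRAY)[236:256,354:378]; print(G)
```

```text
(365.2, 246.7) [0.5607 0.1101 0.122 ]
(365.0, 245.3) [0.5585 0.1072 0.122 ]
(365.0, 246.7) [0.561  0.1099 0.122 ]
top [0.5587 0.1087 0.122 ] [0.5589 0.1082 0.122 ]
[[233 237 236 233 234 228 224 221 181 142 152 173 185 177 159 155 158 166
  163 167 168 178 189 198]
 [235 238 234 235 233 227 229 224 186 145 150 174 185 168 149 139 141 141
  142 138 147 162 187 195]
 [236 236 236 233 231 230 235 228 189 153 157 176 179 158 137 125 126 127
  125 125 137 161 188 197]
 [236 236 232 229 226 231 234 223 183 150 154 177 174 145 115 101 108 105
  105 110 130 164 185 196]
 [234 230 223 213 216 224 228 199 156 131 149 163 158 127  98 102 105 103
   96  99 123 170 193 194]
 [232 216 188 175 180 198 194 163 117 106 115 131 131 109 106 124 143 137
  109  99 129 170 197 195]
 [224 190 159 152 157 156 150 118  98  98  97 105 102 104 113 149 173 168
  127 108 138 177 195 194]
 [208 171 152 153 147 128 109  98  94  91  98  95  93  95 112 143 168 161
  127 112 141 183 199 190]
 [182 164 154 149 129 108  99 100  99 100  96  93  88  90 100 116 131 129
  107 113 150 186 197 191]
 [159 155 150 129 111  98  
[... 384 characters left out ...]
02  76  75  89  91  90  94  88  78  74  75  74  84  90  90  94  93
   92  95  94  97  95 100]
 [124  88  60  61  69  78  86  90  90  90  86  87  91  90  92  93  93  96
   94  94  94  91  94  93]
 [110  81  61  60  55  65  76  78  86  88  88  93  94  90  95  97  94  95
   95  95  95  95  92  91]
 [106  83  63  57  60  59  64  67  72  82  89  95  92  90  94  95 100 102
  100 105 101  95  97  92]
 [118  94  66  62  57  61  56  62  66  74  76  84  87  94  91  92 100 106
  114 109 108 104  99  95]
 [130 110  89  82  66  60  60  56  58  62  65  73  78  84  89  96 106 118
  119 118 118 117 102  98]
 [153 141 125 105  91  80  64  61  59  59  57  62  64  70  79  92 102 115
  118 123 122 117 111  95]]
```

Call:
servo_tool:
  rows:
    - [-0.003,0.0023,-0.005,0,0,0,-1]
    - [-0.003,0.0023,-0.01,0,0,0,-1]
    - [-0.003,0.0023,-0.015,0,0,0,-1]
    - [-0.003,0.0023,-0.02,0,0,0,-1]
    - [-0.003,0.0023,-0.022,0,0,0,-1]
    - [-0.003,0.0023,-0.024,0,0,0,-1]
    - [-0.003,0.0023,-0.024,0,0,0,-1]
    - [-0.003,0.0023,-0.024,0,0,0,-1]

```text
time_s: 8.93
ee_pos: [0.5602, 0.1088, 0.1286]
eef_rot: [3.13, -0.003, 1.796]
force: [0.3, 0.6, -1.0]
grip_width: 0.0157
```

Run:
```python
from h import *
import pickle
o=ctrl.get_obs(); print(o['ee_pos'],o['eef_rot'],o['force'],o['grip_width'])
p=cams.camera('scene'); 
im=p['image'][215:265,345:395,::-1]
im=cv2.resize(im,None,fx=14,fy=14,interpolation=cv2.INTER_CUBIC)
cv2.imwrite('pics/s10.png',im); print((proj(p,o['ee_pos'])-[345,215]+.5)*14)
```

```text
[0.56023154 0.10880285 0.12856031] [ 3.13049240e+00 -2.90870281e-03  1.79576739e+00] [ 0.33447172  0.63940231 -0.97900816] 0.015677730168892286
[288.62899181 416.61212824]
```

View pics/s10.png

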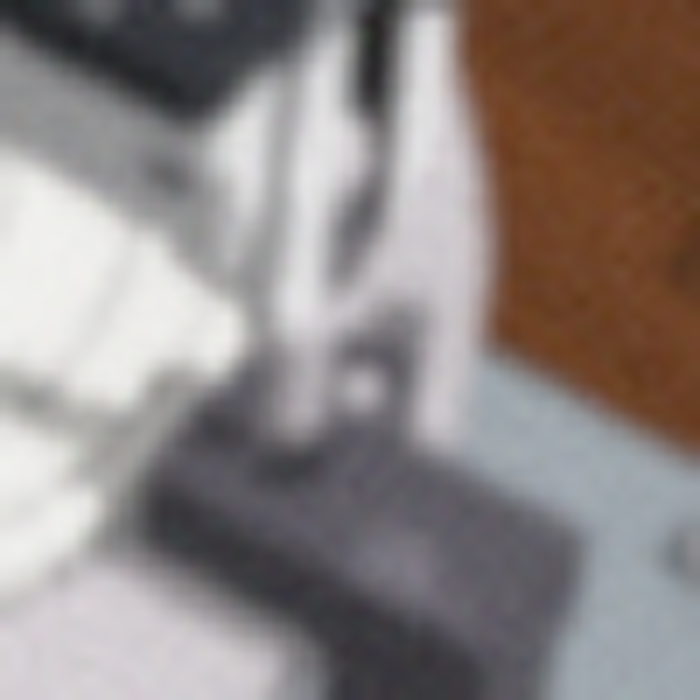

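Call:
servo_tool:
  rows:
    - [0,0,-0.002,0,0,0,-1]
    - [0,0,-0.004,0,0,0,-1]
    - [0,0,-0.006,0,0,0,-1]
    - [0,0,-0.008,0,0,0,-1]
    - [0,0,-0.01,0,0,0,-1]
    - [0,0,-0.01,0,0,0,-1]
    - [0,0,-0.01,0,0,0,-1]
    - [0,0,-0.01,0,0,0,-1]

```text
time_s: 9.65
ee_pos: [0.5603, 0.1088, 0.1187]
eef_rot: [3.13, -0.003, 1.796]
force: [0.1, -0.9, -1.7]
grip_width: 0.0154
```

Call:
servo_tool:
  rows:
    - [0,0,-0.002,0,0,0,-1]
    - [0,0,-0.004,0,0,0,-1]
    - [0,0,-0.006,0,0,0,-1]
    - [0,0,-0.006,0,0,0,-1]
    - [0,0,-0.006,0,0,0,-1]
    - [0,0,-0.006,0,0,0,-1]
    - [0,0,-0.006,0,0,0,-1]
    - [0,0,-0.006,0,0,0,-1]

```text
time_s: 10.32
ee_pos: [0.5603, 0.1088, 0.1127]
eef_rot: [3.13, -0.003, 1.796]
force: [-0.5, -0.9, -2.5]
grip_width: 0.0156
```

Call:
servo_tool:
  rows:
    - [0,0,-0.002,0,0,0,-1]
    - [0,0,-0.004,0,0,0,-1]
    - [0,0,-0.006,0,0,0,-1]
    - [0,0,-0.007,0,0,0,-1]
    - [0,0,-0.007,0,0,0,-1]
    - [0,0,-0.007,0,0,0,-1]
    - [0,0,-0.007,0,0,0,-1]
    - [0,0,-0.007,0,0,0,-1]

```text
time_s: 10.98
ee_pos: [0.5602, 0.1087, 0.1055]
eef_rot: [3.131, -0.003, 1.796]
force: [1.0, -2.6, -2.0]
grip_width: 0.0156
```

Run:
```python
from h import *
o=ctrl.get_obs(); print(o['ee_pos'],o['moment'],o['force'],o['grip_width'])
p=cams.camera('scene'); 
im=p['image'][215:265,345:395,::-1]
im=cv2.resize(im,None,fx=14,fy=14,interpolation=cv2.INTER_CUBIC)
cv2.imwrite('pics/s11.png',im)
```

```text
[0.56017763 0.10871172 0.10553733] [-0.53024354 -0.22738006  0.00149652] [ 1.02242965 -2.58297705 -1.98399663] 0.015584177513939187
```

View pics/s11.png

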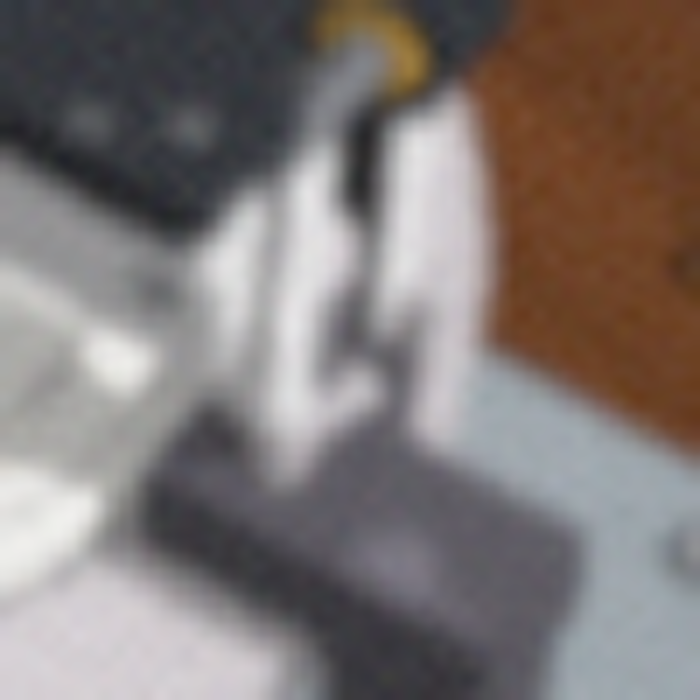

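Call:
servo_tool:
  rows:
    - [0,0,0,0,0,0,-0.5]
    - [0,0,0,0,0,0,-0.2]
    - [0,0,0,0,0,0,0]
    - [0,0,0,0,0,0,0]
    - [0,0,0,0,0,0,0]
    - [0,0,0,0,0,0,0]
    - [0,0,0.02,0,0,0,0]
    - [0,0,0.04,0,0,0,0]

```text
time_s: 11.7
ee_pos: [0.5595, 0.1087, 0.1452]
eef_rot: [3.133, -0.003, 1.796]
force: [-0.1, -0.0, 0.8]
grip_width: 0.0472
```

Call:
servo_tool:
  rows:
    - [0,0,0.02,0,0,0,-0.1]
    - [-0.015,-0.02,0.04,0,0,0,-0.1]
    - [-0.03,-0.045,0.06,0,0,0,-0.1]
    - [-0.045,-0.075,0.07,0,0,0,-0.1]
    - [-0.055,-0.11,0.07,0,0,0,-0.1]
    - [-0.06,-0.145,0.07,0,0,0,-0.1]
    - [-0.06,-0.18,0.07,0,0,0,-0.1]
    - [-0.055,-0.215,0.07,0,0,0,-0.1]

```text
time_s: 12.37
ee_pos: [0.5038, -0.1079, 0.2159]
eef_rot: [3.132, -0.003, 1.796]
force: [1.5, 0.5, 0.9]
grip_width: 0.0423
```

Run:
```python
from h import *
import pickle
o=ctrl.get_obs(); print(o['time_s'],o['ee_pos'],o['eef_rot'],o['force'],o['grip_width'])
p=cams.camera('scene');t=cams.camera('top'); pickle.dump((p,t),open('p12.pkl','wb'))
save(p,'s12'); save(t,'t12')
C=cloud(p); m=(p['depth']>0)&(np.hypot(C[...,0]-.5605,C[...,1]-.1095)<.012)&(C[...,2]>.12); print('pin top z',np.percentile(C[m][:,2],[5,50,98]))
C=cloud(t); m=(t['depth']>0)&(np.hypot(C[...,0]-.5605,C[...,1]-.1095)<.012)&(C[...,2]>.12); print('pin top z',np.percentile(C[m][:,2],[5,50,98]))
```

```text
12.3667 [ 0.50380514 -0.10793142  0.21589883] [ 3.13208904e+00 -2.60060256e-03  1.79581279e+00] [1.52109024 0.54967846 0.93176551] 0.04227388699164531
pin top z [0.12082775 0.1487418  0.16701262]
pin top z [0.12084797 0.15631744 0.17085532]
```

View pics/s12.png

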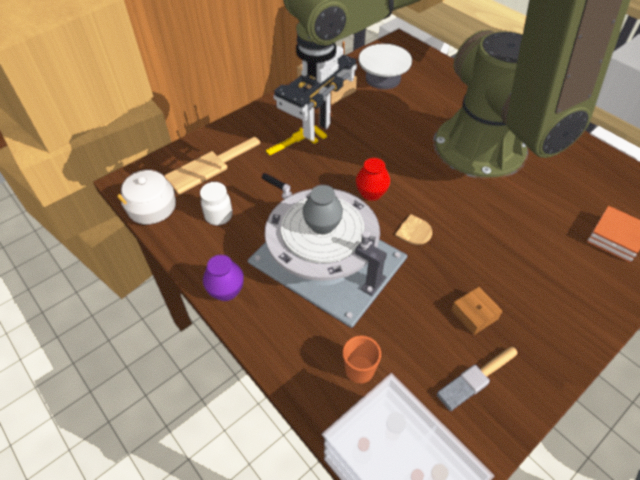

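View pics/t12.png

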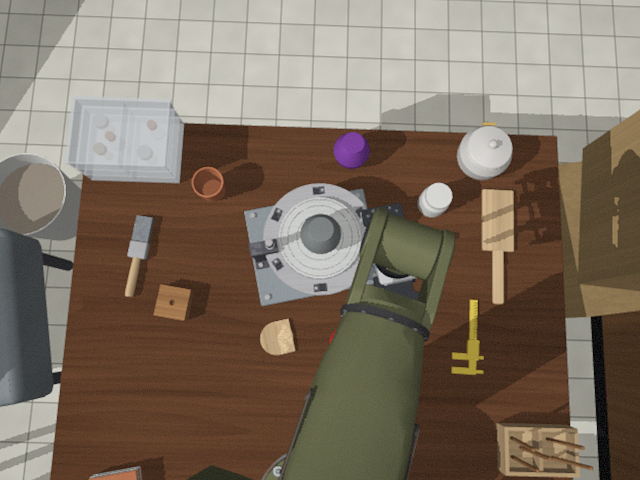

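Call:
servo_tool:
  rows:
    - [0.01,-0.02,0,0,0,0.004,-0.1]
    - [0.025,-0.045,-0.01,0,0,0.004,-0.1]
    - [0.045,-0.07,-0.03,0,0,0.004,-0.1]
    - [0.06,-0.088,-0.06,0,0,0.004,-0.1]
    - [0.0657,-0.091,-0.09,0,0,0.004,-0.1]
    - [0.0657,-0.091,-0.12,0,0,0.004,-0.1]
    - [0.0657,-0.091,-0.13,0,0,0.004,-0.1]
    - [0.0657,-0.091,-0.13,0,0,0.004,-0.1]

```text
time_s: 13.13
ee_pos: [0.569, -0.2, 0.0828]
eef_rot: [3.137, -0.005, 1.796]
force: [-0.0, 0.5, -0.6]
grip_width: 0.0422
```

Run:
```python
from h import *
import pickle
o=ctrl.get_obs(); print(o['time_s'],o['ee_pos'],o['eef_rot'],o['force'],o['grip_width'])
p=cams.camera('scene'); pickle.dump(p,open('p13.pkl','wb'))
save(p,'s13',(220,100,340,220),6)
C=cloud(p); e=o['ee_pos']; m=(p['depth']>0)&(abs(C[...,1]+.205)<.03)&(abs(C[...,0]-.57)<.03)&(C[...,2]>.075)&(C[...,2]<.11); q=C[m]; print(len(q))
for y in np.arange(-.235,-.17,.01):
    k=q[abs(q[:,1]-y)<.005]
    if len(k): print(y.round(3),len(k),k.mean(0).round(3),k.min(0).round(3),k.max(0).round(3))
```

```text
13.1333 [ 0.56902128 -0.19999449  0.08279558] [ 3.13684461 -0.00534518  1.79605596] [-0.03649257  0.48099121 -0.63812042] 0.04218243507168565
120
-0.225 5 [ 0.582 -0.222  0.085] [ 0.58  -0.226  0.078] [ 0.583 -0.22   0.091]
-0.215 15 [ 0.578 -0.214  0.089] [ 0.567 -0.219  0.081] [ 0.584 -0.211  0.095]
-0.205 31 [ 0.576 -0.205  0.09 ] [ 0.563 -0.21   0.08 ] [ 0.583 -0.2    0.096]
-0.195 29 [ 0.573 -0.195  0.091] [ 0.56  -0.199  0.078] [ 0.581 -0.19   0.096]
-0.185 28 [ 0.571 -0.185  0.09 ] [ 0.563 -0.19   0.083] [ 0.577 -0.18   0.096]
-0.175 12 [ 0.567 -0.177  0.092] [ 0.56  -0.18   0.087] [ 0.574 -0.175  0.095]
```

View pics/s13.png

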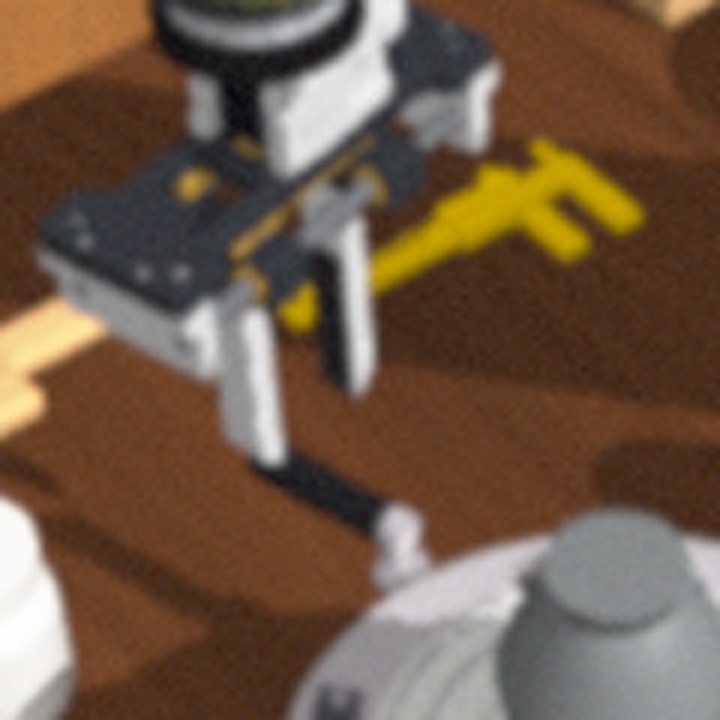

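Call:
servo_tool:
  rows:
    - [0.0005,0,-0.015,0,0,0,-0.1]
    - [0.0005,0,-0.03,0,0,0,-0.1]
    - [0.0005,0,-0.045,0,0,0,-0.1]
    - [0.0005,0,-0.055,0,0,0,-0.1]
    - [0.0005,0,-0.057,0,0,0,-0.3]
    - [0.0005,0,-0.057,0,0,0,-1]
    - [0.0005,0,-0.057,0,0,0,-1]
    - [0.0005,0,-0.057,0,0,0,-1]
  newtons: 15

```text
time_s: 13.85
ee_pos: [0.571, -0.2007, 0.0296]
eef_rot: [3.133, -0.002, 1.796]
force: [-2.5, -0.9, 0.5]
grip_width: 0.0189
```

Call:
servo_tool:
  rows:
    - [0,0,0,0,0,0,-1]
    - [0,0,0,0,0,0,-1]
    - [0,0,0,0,0,0,-1]
    - [0,0,0,0,0,0,-1]
    - [0,0,0,0,0,0,-1]
    - [0,0,0,0,0,0,-1]
    - [0,0,0,0,0,0,-1]
    - [0,0,0,0,0,0,-1]

```text
time_s: 14.52
ee_pos: [0.5709, -0.2007, 0.0296]
eef_rot: [3.133, -0.002, 1.796]
force: [-1.1, -0.7, -2.4]
grip_width: 0.0172
```

Run:
```python
from h import *
import pickle
o=ctrl.get_obs(); print(o['time_s'],o['ee_pos'],o['eef_rot'],o['force'],o['grip_width'])
p=cams.camera('scene'); pickle.dump(p,open('p14.pkl','wb'))
save(p,'s14',(220,110,340,230),6)
```

```text
14.5167 [ 0.5709075  -0.20071852  0.02960757] [ 3.13317297e+00 -2.31400138e-03  1.79624533e+00] [-1.0700163  -0.72107591 -2.41269816] 0.017226940766247697
```

View pics/s14.png

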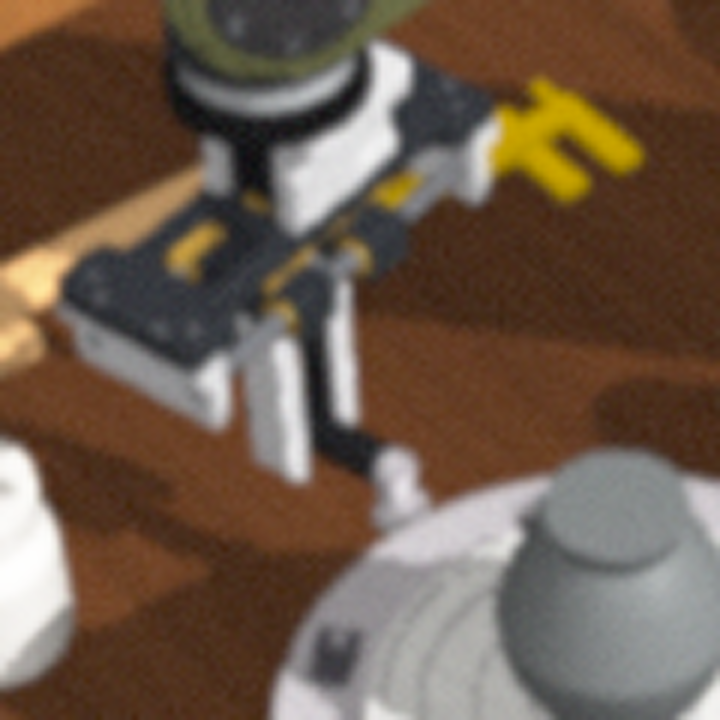

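Run:
```python
from h import *
import pickle
t=pickle.load(open('top0.pkl','rb'))
save(t,'t_slot',(265,205,290,225),26)
c=np.array([.584,.0025])
for n,q in (('slotc',(165,207)),('screw',(175,183)),('whole',(168,198)),('old',(170,396))):
    w=atz(t,np.array(q)/4+[235,165]-.375,.1)[:2]-c
    a=np.degrees(np.arctan2(w[1],w[0])); print(n,a, 'to bush',90+np.degrees(.23)-a,np.hypot(*w))
```

```text
slotc 65.74609165736312 to bush 37.431937630645805 0.10778387117799891
screw 58.16072890634035 to bush 45.017300381668576 0.10990361959259885
whole 62.977377502019564 to bush 40.200651785989365 0.10871465222322023
old 123.55069697702268 to bush -20.372667689013753 0.10908889376893836
```

View pics/t_slot.png

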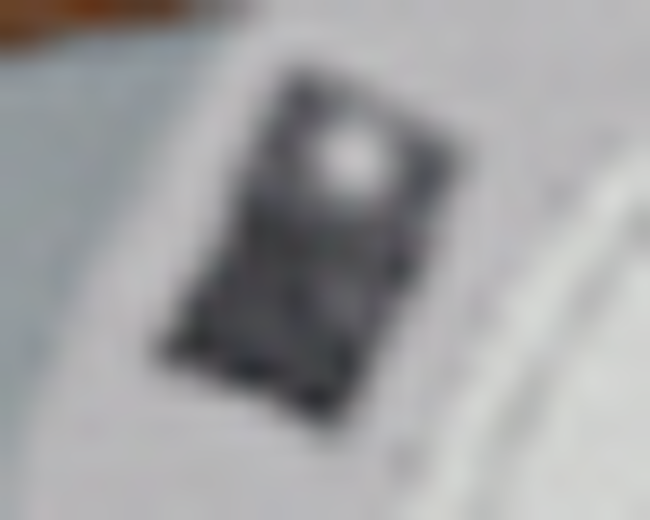

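Run:
```python
from h import *
import pickle
t=pickle.load(open('top0.pkl','rb'))
c=np.array([.584,.0025])
for n,q in (('lead',(245,390)),('face',(315,225)),('back',(370,110))):
    w=atz(t,np.array(q)/26+[265,205]-.48,.1)[:2]-c
    a=np.degrees(np.arctan2(w[1],w[0])); print(n,a.round(2),'to bush',(90+np.degrees(.23)-a).round(2),np.hypot(*w).round(4))
```

```text
lead 70.06 to bush 33.11 0.1087
face 62.0 to bush 41.18 0.1098
back 56.36 to bush 46.81 0.1113
```

```bash
cat > rows.py <<'E'
# usage: rows.py a_start a_end [cx cy cz r]
import sys,json
from h import *
a0,a1=map(float,sys.argv[1:3])
c=np.array(list(map(float,sys.argv[3:6]))) if len(sys.argv)>5 else np.array([.5720,-.2005,.0076])
r=float(sys.argv[6]) if len(sys.argv)>6 else .022
bx=np.array([np.cos(.23),np.sin(.23),0]); z=np.array([0,0,1])
o=ctrl.get_obs(); e=o['ee_pos']
am=np.arctan2((e-c)@bx,e[2]-c[2]); print('time',round(o['time_s'],2),'ee',e.round(4),'meas ang',am.round(3),'rad',(np.hypot((e-c)@bx,e[2]-c[2])*1000).round(2),'yoff',((e-c)@[-bx[1],bx[0],0]*1000).round(2))
f=o['force']; t=np.cos(am)*bx-np.sin(am)*z; n=np.sin(am)*bx+np.cos(am)*z
print('F tang',(f@t).round(2),'F rad',(f@n).round(2),f.round(2))
rows=[]
for k in range(1,9):
    a=a0+(a1-a0)*k/8; d=c+r*(np.sin(a)*bx+np.cos(a)*z)-e; rows.append([round(float(v),4) for v in d]+[0,0,0,-1])
print(json.dumps(rows))
E
python3 rows.py -0.05 1.0
```

```text
time 14.57 ee [ 0.5709 -0.2007  0.0296] meas ang -0.05 rad 22.06 yoff 0.02
F tang -1.72 F rad -4.42 [-1.51 -0.13 -4.5 ]
[[0.0028, 0.0006, -0.0001, 0, 0, 0, -1], [0.0056, 0.0013, -0.0005, 0, 0, 0, -1], [0.0083, 0.0019, -0.0013, 0, 0, 0, -1], [0.0109, 0.0025, -0.0025, 0, 0, 0, -1], [0.0133, 0.0031, -0.0039, 0, 0, 0, -1], [0.0155, 0.0036, -0.0057, 0, 0, 0, -1], [0.0174, 0.0041, -0.0078, 0, 0, 0, -1], [0.0191, 0.0045, -0.0101, 0, 0, 0, -1]]
```

Call:
servo_tool:
  rows:
    - [0.0028,0.0006,-0.0001,0,0,0,-1]
    - [0.0056,0.0013,-0.0005,0,0,0,-1]
    - [0.0083,0.0019,-0.0013,0,0,0,-1]
    - [0.0109,0.0025,-0.0025,0,0,0,-1]
    - [0.0133,0.0031,-0.0039,0,0,0,-1]
    - [0.0155,0.0036,-0.0057,0,0,0,-1]
    - [0.0174,0.0041,-0.0078,0,0,0,-1]
    - [0.0191,0.0045,-0.0101,0,0,0,-1]

```text
time_s: 15.23
ee_pos: [0.5889, -0.1965, 0.0186]
eef_rot: [3.136, -0.003, 1.796]
force: [-11.8, -5.3, -3.6]
grip_width: 0.0173
```

```bash
python3 rows.py 1.0 2.2
```

```text
time 15.23 ee [ 0.5889 -0.1965  0.0186] meas ang 1.005 rad 20.59 yoff 0.08
F tang -3.79 F rad -12.65 [-11.82  -5.25  -3.58]
[[0.0027, 0.0005, -0.0021, 0, 0, 0, -1], [0.0037, 0.0008, -0.0052, 0, 0, 0, -1], [0.0044, 0.0009, -0.0084, 0, 0, 0, -1], [0.0045, 0.001, -0.0117, 0, 0, 0, -1], [0.0042, 0.0009, -0.015, 0, 0, 0, -1], [0.0034, 0.0007, -0.0182, 0, 0, 0, -1], [0.0021, 0.0004, -0.0212, 0, 0, 0, -1], [0.0004, 0.0, -0.024, 0, 0, 0, -1]]
```

```bash
python3 rows.py 1.047 2.6 .5704 -.2009 .0076
```

```text
time 15.23 ee [ 0.5889 -0.1965  0.0186] meas ang 1.045 rad 22.0 yoff 0.1
F tang -3.28 F rad -12.79 [-11.82  -5.25  -3.58]
[[0.0018, 0.0003, -0.0039, 0, 0, 0, -1], [0.0027, 0.0005, -0.0081, 0, 0, 0, -1], [0.0029, 0.0006, -0.0123, 0, 0, 0, -1], [0.0022, 0.0004, -0.0165, 0, 0, 0, -1], [0.0008, 0.0001, -0.0205, 0, 0, 0, -1], [-0.0013, -0.0004, -0.0242, 0, 0, 0, -1], [-0.0041, -0.0011, -0.0274, 0, 0, 0, -1], [-0.0075, -0.0018, -0.0299, 0, 0, 0, -1]]
```

Call:
servo_tool:
  rows:
    - [0.0018,0.0003,-0.0039,0,0,0,-1]
    - [0.0027,0.0005,-0.0081,0,0,0,-1]
    - [0.0029,0.0006,-0.0123,0,0,0,-1]
    - [0.0022,0.0004,-0.0165,0,0,0,-1]
    - [0.0008,0.0001,-0.0205,0,0,0,-1]
    - [-0.0013,-0.0004,-0.0242,0,0,0,-1]
    - [-0.0041,-0.0011,-0.0274,0,0,0,-1]
    - [-0.0075,-0.0018,-0.0299,0,0,0,-1]

```text
time_s: 15.9
ee_pos: [0.5827, -0.1981, -0.0104]
eef_rot: [3.134, -0.002, 1.796]
force: [2.1, 2.3, 3.3]
grip_width: 0.0173
```

```bash
python3 rows.py 2.6 4.6 .5704 -.2009 .0076
```

```text
time 15.9 ee [ 0.5827 -0.1981 -0.0104] meas ang 2.53 rad 21.98 yoff -0.04
F tang -4.0 F rad -1.27 [2.08 2.27 3.34]
[[-0.0061, -0.0014, -0.0031, 0, 0, 0, -1], [-0.0114, -0.0026, -0.004, 0, 0, 0, -1], [-0.0167, -0.0039, -0.0035, 0, 0, 0, -1], [-0.0218, -0.0051, -0.0017, 0, 0, 0, -1], [-0.0262, -0.0061, 0.0013, 0, 0, 0, -1], [-0.0298, -0.0069, 0.0053, 0, 0, 0, -1], [-0.0323, -0.0075, 0.0102, 0, 0, 0, -1], [-0.0336, -0.0078, 0.0155, 0, 0, 0, -1]]
```

Call:
servo_tool:
  rows:
    - [-0.0061,-0.0014,-0.0031,0,0,0,-1]
    - [-0.0114,-0.0026,-0.004,0,0,0,-1]
    - [-0.0167,-0.0039,-0.0035,0,0,0,-1]
    - [-0.0218,-0.0051,-0.0017,0,0,0,-1]
    - [-0.0262,-0.0061,0.0013,0,0,0,-1]
    - [-0.0298,-0.0069,0.0053,0,0,0,-1]
    - [-0.0323,-0.0075,0.0102,0,0,0,-1]
    - [-0.0336,-0.0078,0.0155,0,0,0,-1]

```text
time_s: 16.57
ee_pos: [0.5488, -0.2059, 0.0057]
eef_rot: [3.134, -0.002, 1.796]
force: [5.3, 1.6, -5.0]
grip_width: 0.0176
```

```bash
python3 rows.py 4.6 6.8 .5704 -.2009 .0076
```

```text
time 16.57 ee [ 0.5488 -0.2059  0.0057] meas ang -1.656 rad 22.21 yoff 0.06
F tang -5.49 F rad -5.05 [ 5.28  1.55 -5.05]
[[0.0004, 0.0, 0.0054, 0, 0, 0, -1], [0.0022, 0.0004, 0.0112, 0, 0, 0, -1], [0.0054, 0.0012, 0.0163, 0, 0, 0, -1], [0.0098, 0.0022, 0.0203, 0, 0, 0, -1], [0.0151, 0.0035, 0.0229, 0, 0, 0, -1], [0.0209, 0.0048, 0.0239, 0, 0, 0, -1], [0.0267, 0.0062, 0.0232, 0, 0, 0, -1], [0.0321, 0.0075, 0.021, 0, 0, 0, -1]]
```

Call:
servo_tool:
  rows:
    - [0.0004,0.0,0.0054,0,0,0,-1]
    - [0.0022,0.0004,0.0112,0,0,0,-1]
    - [0.0054,0.0012,0.0163,0,0,0,-1]
    - [0.0098,0.0022,0.0203,0,0,0,-1]
    - [0.0151,0.0035,0.0229,0,0,0,-1]
    - [0.0209,0.0048,0.0239,0,0,0,-1]
    - [0.0267,0.0062,0.0232,0,0,0,-1]
    - [0.0321,0.0075,0.021,0,0,0,-1]

```text
time_s: 17.23
ee_pos: [0.581, -0.1984, 0.0267]
eef_rot: [3.135, -0.003, 1.796]
force: [-7.6, -0.9, -5.0]
grip_width: 0.0176
```

```bash
python3 rows.py 6.8 9.2 .5704 -.2009 .0076
python3 - <<'E'
from h import *
p=cams.camera('scene'); save(p,'s15',(220,110,420,310),4)
E
```

```text
time 17.23 ee [ 0.581  -0.1984  0.0267] meas ang 0.519 rad 22.03 yoff 0.04
F tang -4.1 F rad -8.09 [-7.56 -0.94 -4.99]
[[0.005, 0.0011, -0.0041, 0, 0, 0, -1], [0.0086, 0.002, -0.0095, 0, 0, 0, -1], [0.0105, 0.0024, -0.0158, 0, 0, 0, -1], [0.0106, 0.0024, -0.0223, 0, 0, 0, -1], [0.0087, 0.002, -0.0286, 0, 0, 0, -1], [0.0051, 0.0012, -0.0341, 0, 0, 0, -1], [0.0001, -0.0, -0.0382, 0, 0, 0, -1], [-0.0059, -0.0014, -0.0406, 0, 0, 0, -1]]
```

View pics/s15.png

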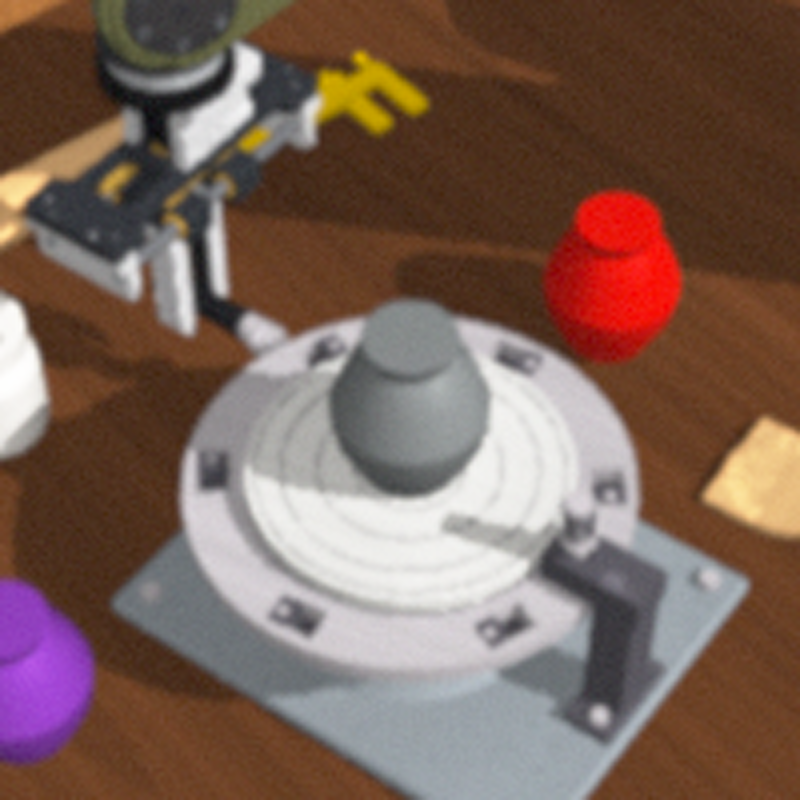

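Call:
servo_tool:
  rows:
    - [0.005,0.0011,-0.0041,0,0,0,-1]
    - [0.0086,0.002,-0.0095,0,0,0,-1]
    - [0.0105,0.0024,-0.0158,0,0,0,-1]
    - [0.0106,0.0024,-0.0223,0,0,0,-1]
    - [0.0087,0.002,-0.0286,0,0,0,-1]
    - [0.0051,0.0012,-0.0341,0,0,0,-1]
    - [0.0001,0,-0.0382,0,0,0,-1]
    - [-0.0059,-0.0014,-0.0406,0,0,0,-1]

```text
time_s: 17.95
ee_pos: [0.5773, -0.1994, -0.0137]
eef_rot: [3.132, -0.001, 1.797]
force: [4.1, 3.0, 0.4]
grip_width: 0.0172
```

```bash
python3 rows.py 9.2 11.6 .5704 -.2009 .0076
```

```text
time 17.95 ee [ 0.5773 -0.1994 -0.0137] meas ang 2.823 rad 22.39 yoff -0.13
F tang -4.56 F rad 1.09 [4.09 3.02 0.4 ]
[[-0.0085, -0.0018, -0.0007, 0, 0, 0, -1], [-0.0147, -0.0033, 0.0008, 0, 0, 0, -1], [-0.0203, -0.0046, 0.0041, 0, 0, 0, -1], [-0.0246, -0.0056, 0.0089, 0, 0, 0, -1], [-0.0274, -0.0063, 0.0149, 0, 0, 0, -1], [-0.0283, -0.0065, 0.0214, 0, 0, 0, -1], [-0.0273, -0.0063, 0.0279, 0, 0, 0, -1], [-0.0245, -0.0056, 0.0338, 0, 0, 0, -1]]
```

Call:
servo_tool:
  rows:
    - [-0.0085,-0.0018,-0.0007,0,0,0,-1]
    - [-0.0147,-0.0033,0.0008,0,0,0,-1]
    - [-0.0203,-0.0046,0.0041,0,0,0,-1]
    - [-0.0246,-0.0056,0.0089,0,0,0,-1]
    - [-0.0274,-0.0063,0.0149,0,0,0,-1]
    - [-0.0283,-0.0065,0.0214,0,0,0,-1]
    - [-0.0273,-0.0063,0.0279,0,0,0,-1]
    - [-0.0245,-0.0056,0.0338,0,0,0,-1]

```text
time_s: 18.62
ee_pos: [0.5534, -0.2049, 0.0212]
eef_rot: [3.13, -0.001, 1.796]
force: [13.0, 1.5, -15.6]
grip_width: 0.0177
```

```bash
python3 rows.py 11.6 14.0 .5704 -.2009 .0076
```

```text
time 18.62 ee [ 0.5534 -0.2049  0.0212] meas ang -0.909 rad 22.09 yoff -0.05
F tang -4.34 F rad -19.82 [ 12.96   1.53 -15.6 ]
[[0.0037, 0.0009, 0.0037, 0, 0, 0, -1], [0.0093, 0.0022, 0.007, 0, 0, 0, -1], [0.0155, 0.0037, 0.0084, 0, 0, 0, -1], [0.0219, 0.0052, 0.0078, 0, 0, 0, -1], [0.0279, 0.0066, 0.0054, 0, 0, 0, -1], [0.0328, 0.0077, 0.0012, 0, 0, 0, -1], [0.0364, 0.0086, -0.0043, 0, 0, 0, -1], [0.0382, 0.009, -0.0106, 0, 0, 0, -1]]
```

```bash
python3 rows.py 11.63 13.6 .5706 -.2009 .0070 .0217
```

```text
time 18.62 ee [ 0.5534 -0.2049  0.0212] meas ang -0.894 rad 22.61 yoff -0.01
F tang -4.03 F rad -19.88 [ 12.96   1.53 -15.6 ]
[[0.0037, 0.0009, 0.0026, 0, 0, 0, -1], [0.0081, 0.0019, 0.0054, 0, 0, 0, -1], [0.013, 0.0031, 0.0071, 0, 0, 0, -1], [0.0182, 0.0043, 0.0075, 0, 0, 0, -1], [0.0233, 0.0055, 0.0066, 0, 0, 0, -1], [0.028, 0.0066, 0.0044, 0, 0, 0, -1], [0.0321, 0.0075, 0.0011, 0, 0, 0, -1], [0.0353, 0.0083, -0.0031, 0, 0, 0, -1]]
```

Call:
servo_tool:
  rows:
    - [0.0037,0.0009,0.0026,0,0,0,-1]
    - [0.0081,0.0019,0.0054,0,0,0,-1]
    - [0.013,0.0031,0.0071,0,0,0,-1]
    - [0.0182,0.0043,0.0075,0,0,0,-1]
    - [0.0233,0.0055,0.0066,0,0,0,-1]
    - [0.028,0.0066,0.0044,0,0,0,-1]
    - [0.0321,0.0075,0.0011,0,0,0,-1]
    - [0.0353,0.0083,-0.0031,0,0,0,-1]

```text
time_s: 19.28
ee_pos: [0.5894, -0.1966, 0.0179]
eef_rot: [3.13, -0.001, 1.797]
force: [-5.7, -1.6, 1.5]
grip_width: 0.0175
```

```bash
python3 rows.py 13.6 15.2 .5706 -.2009 .0070 .0217
```

```text
time 19.28 ee [ 0.5894 -0.1966  0.0179] meas ang 1.056 rad 22.17 yoff -0.09
F tang -4.19 F rad -4.42 [-5.7  -1.56  1.47]
[[0.0011, 0.0004, -0.0037, 0, 0, 0, -1], [0.0021, 0.0006, -0.0079, 0, 0, 0, -1], [0.0023, 0.0006, -0.0123, 0, 0, 0, -1], [0.0016, 0.0005, -0.0166, 0, 0, 0, -1], [0.0001, 0.0001, -0.0206, 0, 0, 0, -1], [-0.0022, -0.0004, -0.0243, 0, 0, 0, -1], [-0.0051, -0.0011, -0.0274, 0, 0, 0, -1], [-0.0085, -0.0019, -0.0299, 0, 0, 0, -1]]
```

Call:
servo_tool:
  rows:
    - [0.0011,0.0004,-0.0037,0,0,0,-1]
    - [0.0021,0.0006,-0.0079,0,0,0,-1]
    - [0.0023,0.0006,-0.0123,0,0,0,-1]
    - [0.0016,0.0005,-0.0166,0,0,0,-1]
    - [0.0001,0.0001,-0.0206,0,0,0,-1]
    - [-0.0022,-0.0004,-0.0243,0,0,0,-1]
    - [-0.0051,-0.0011,-0.0274,0,0,0,-1]
    - [-0.0085,-0.0019,-0.0299,0,0,0,-1]

```text
time_s: 19.95
ee_pos: [0.5812, -0.1986, -0.0119]
eef_rot: [3.129, -0.0, 1.797]
force: [-0.8, 1.1, 9.0]
grip_width: 0.0174
```

```bash
python3 rows.py 15.2 16.8 .5706 -.2009 .0070 .0217
python3 - <<'E'
from h import *
p=cams.camera('scene'); save(p,'s16',(330,220,400,290),10)
E
```

```text
time 19.95 ee [ 0.5812 -0.1986 -0.0119] meas ang 2.62 rad 21.78 yoff -0.14
F tang -4.04 F rad -8.08 [-0.8   1.12  9.02]
[[-0.0042, -0.0008, -0.0018, 0, 0, 0, -1], [-0.0083, -0.0018, -0.0027, 0, 0, 0, -1], [-0.0125, -0.0028, -0.0027, 0, 0, 0, -1], [-0.0167, -0.0038, -0.0019, 0, 0, 0, -1], [-0.0206, -0.0047, -0.0002, 0, 0, 0, -1], [-0.0241, -0.0055, 0.0022, 0, 0, 0, -1], [-0.027, -0.0062, 0.0053, 0, 0, 0, -1], [-0.0294, -0.0067, 0.0089, 0, 0, 0, -1]]
```

View pics/s16.png

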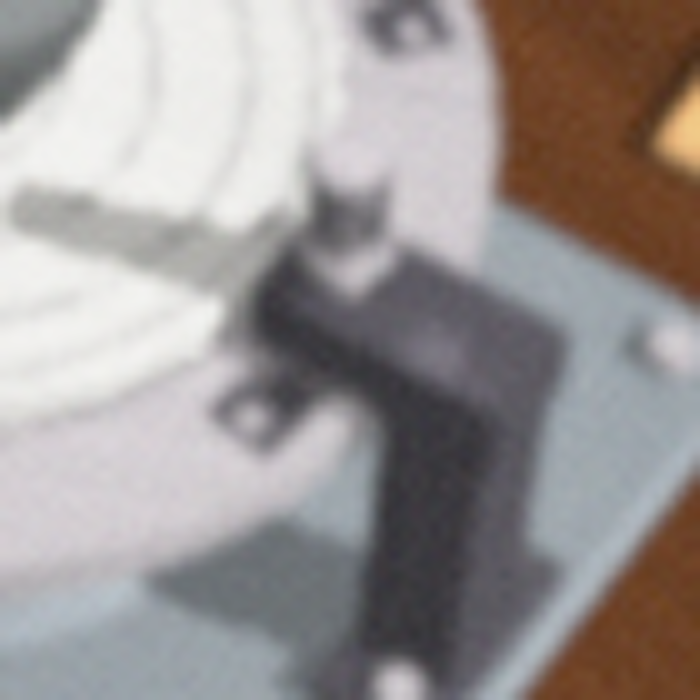

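Call:
servo_tool:
  rows:
    - [-0.0042,-0.0008,-0.0018,0,0,0,-1]
    - [-0.0083,-0.0018,-0.0027,0,0,0,-1]
    - [-0.0125,-0.0028,-0.0027,0,0,0,-1]
    - [-0.0167,-0.0038,-0.0019,0,0,0,-1]
    - [-0.0206,-0.0047,-0.0002,0,0,0,-1]
    - [-0.0241,-0.0055,0.0022,0,0,0,-1]
    - [-0.027,-0.0062,0.0053,0,0,0,-1]
    - [-0.0294,-0.0067,0.0089,0,0,0,-1]

```text
time_s: 20.67
ee_pos: [0.5518, -0.2054, -0.0032]
eef_rot: [3.127, 0.0, 1.796]
force: [9.1, 0.8, 0.5]
grip_width: 0.0174
```

```bash
cat > pinz.py <<'E'
from h import *
o=[]
p=cams.camera('scene')
C=cloud(p); m=(p['depth']>0)&(np.hypot(C[...,0]-.562,C[...,1]-.1105)<.016)&(C[...,2]>.126); q=C[m]; print('pin pts',len(q),'z98',np.percentile(q[:,2],[90,98]).round(4))
E
python3 pinz.py; python3 rows.py 16.75 17.75 .5706 -.2009 .0070 .0217
```

```text
pin pts 128 z98 [0.1649 0.1664]
time 20.72 ee [ 0.5515 -0.2055 -0.0025] meas ang -2.023 rad 21.81 yoff -0.1
F tang 0.85 F rad -4.39 [3.39 1.22 2.68]
[[-0.0004, 0.0, 0.001, 0, 0, 0, -1], [-0.0012, -0.0002, 0.0036, 0, 0, 0, -1], [-0.0018, -0.0003, 0.0062, 0, 0, 0, -1], [-0.002, -0.0004, 0.0089, 0, 0, 0, -1], [-0.002, -0.0004, 0.0116, 0, 0, 0, -1], [-0.0015, -0.0003, 0.0143, 0, 0, 0, -1], [-0.0008, -0.0001, 0.0169, 0, 0, 0, -1], [0.0003, 0.0002, 0.0194, 0, 0, 0, -1]]
```

Call:
servo_tool:
  rows:
    - [-0.0004,0.0,0.001,0,0,0,-1]
    - [-0.0012,-0.0002,0.0036,0,0,0,-1]
    - [-0.0018,-0.0003,0.0062,0,0,0,-1]
    - [-0.002,-0.0004,0.0089,0,0,0,-1]
    - [-0.002,-0.0004,0.0116,0,0,0,-1]
    - [-0.0015,-0.0003,0.0143,0,0,0,-1]
    - [-0.0008,-0.0001,0.0169,0,0,0,-1]
    - [0.0003,0.0002,0.0194,0,0,0,-1]

```text
time_s: 21.38
ee_pos: [0.5513, -0.2054, 0.0169]
eef_rot: [3.128, 0.0, 1.796]
force: [-1.4, -3.8, -3.0]
grip_width: 0.0177
```

```bash
python3 rows.py 17.75 18.35 .5706 -.2009 .0070 .0217; python3 pinz.py
```

```text
time 21.38 ee [ 0.5513 -0.2054  0.0169] meas ang -1.108 rad 22.16 yoff -0.02
F tang -3.68 F rad 0.6 [-1.35 -3.78 -3.02]
[[0.0012, 0.0003, 0.0014, 0, 0, 0, -1], [0.0021, 0.0005, 0.0027, 0, 0, 0, -1], [0.0031, 0.0007, 0.004, 0, 0, 0, -1], [0.0042, 0.001, 0.0052, 0, 0, 0, -1], [0.0053, 0.0013, 0.0064, 0, 0, 0, -1], [0.0065, 0.0016, 0.0074, 0, 0, 0, -1], [0.0078, 0.0019, 0.0083, 0, 0, 0, -1], [0.0092, 0.0022, 0.0092, 0, 0, 0, -1]]
pin pts 127 z98 [0.1652 0.1668]
```

Call:
servo_tool:
  rows:
    - [0.0012,0.0003,0.0014,0,0,0,-1]
    - [0.0021,0.0005,0.0027,0,0,0,-1]
    - [0.0031,0.0007,0.004,0,0,0,-1]
    - [0.0042,0.001,0.0052,0,0,0,-1]
    - [0.0053,0.0013,0.0064,0,0,0,-1]
    - [0.0065,0.0016,0.0074,0,0,0,-1]
    - [0.0078,0.0019,0.0083,0,0,0,-1]
    - [0.0092,0.0022,0.0092,0,0,0,-1]

```text
time_s: 22.1
ee_pos: [0.5609, -0.2032, 0.027]
eef_rot: [3.128, 0.0, 1.796]
force: [-3.1, -2.4, 0.3]
grip_width: 0.0176
```

```bash
python3 rows.py 18.35 18.95 .5706 -.2009 .0070 .0217; python3 pinz.py
```

```text
time 22.1 ee [ 0.5609 -0.2032  0.027 ] meas ang -0.462 rad 22.29 yoff -0.05
F tang -3.08 F rad 1.82 [-3.11 -2.37  0.25]
[[0.001, 0.0003, -0.0002, 0, 0, 0, -1], [0.0024, 0.0006, 0.0004, 0, 0, 0, -1], [0.0039, 0.001, 0.0009, 0, 0, 0, -1], [0.0055, 0.0013, 0.0013, 0, 0, 0, -1], [0.007, 0.0017, 0.0016, 0, 0, 0, -1], [0.0086, 0.0021, 0.0017, 0, 0, 0, -1], [0.0102, 0.0024, 0.0017, 0, 0, 0, -1], [0.0118, 0.0028, 0.0016, 0, 0, 0, -1]]
pin pts 113 z98 [0.1561 0.1566]
```

```bash
python3 rows.py 18.39 18.69 .5706 -.2009 .0071 .0221
```

```text
time 22.15 ee [ 0.5614 -0.2032  0.0271] meas ang -0.444 rad 22.18 yoff -0.1
F tang -1.22 F rad 3.39 [-2.25 -1.61  2.54]
[[0.0004, 0.0002, 0.0001, 0, 0, 0, -1], [0.0012, 0.0004, 0.0005, 0, 0, 0, -1], [0.0019, 0.0006, 0.0008, 0, 0, 0, -1], [0.0027, 0.0007, 0.001, 0, 0, 0, -1], [0.0035, 0.0009, 0.0013, 0, 0, 0, -1], [0.0042, 0.0011, 0.0015, 0, 0, 0, -1], [0.005, 0.0013, 0.0016, 0, 0, 0, -1], [0.0058, 0.0015, 0.0018, 0, 0, 0, -1]]
```

Call:
servo_tool:
  rows:
    - [0.0004,0.0002,0.0001,0,0,0,-1]
    - [0.0012,0.0004,0.0005,0,0,0,-1]
    - [0.0019,0.0006,0.0008,0,0,0,-1]
    - [0.0027,0.0007,0.001,0,0,0,-1]
    - [0.0035,0.0009,0.0013,0,0,0,-1]
    - [0.0042,0.0011,0.0015,0,0,0,-1]
    - [0.005,0.0013,0.0016,0,0,0,-1]
    - [0.0058,0.0015,0.0018,0,0,0,-1]

```text
time_s: 22.82
ee_pos: [0.5674, -0.2018, 0.0291]
eef_rot: [3.127, 0.001, 1.796]
force: [-1.3, -4.2, 2.4]
grip_width: 0.0174
```

```bash
python3 rows.py 18.69 18.99 .5706 -.2009 .0071 .0221
python3 - <<'E'
from h import *
t=cams.camera('top'); s=cams.camera('scene'); save(t,'t17',(235,165,335,315),5); save(s,'s17',(320,215,390,285),10)
print(ctrl.get_obs()['force'])
E
```

```text
time 22.82 ee [ 0.5674 -0.2018  0.0291] meas ang -0.151 rad 22.26 yoff -0.11
F tang -1.8 F rad 2.72 [-1.27 -4.18  2.42]
[[0.0006, 0.0003, -0.0001, 0, 0, 0, -1], [0.0014, 0.0004, 0.0, 0, 0, 0, -1], [0.0022, 0.0006, 0.0001, 0, 0, 0, -1], [0.003, 0.0008, 0.0001, 0, 0, 0, -1], [0.0038, 0.001, 0.0001, 0, 0, 0, -1], [0.0046, 0.0012, 0.0, 0, 0, 0, -1], [0.0054, 0.0014, -0.0, 0, 0, 0, -1], [0.0062, 0.0016, -0.0001, 0, 0, 0, -1]]
[-0.19035744 -2.31244113  2.68421969]
```

View pics/t17.png

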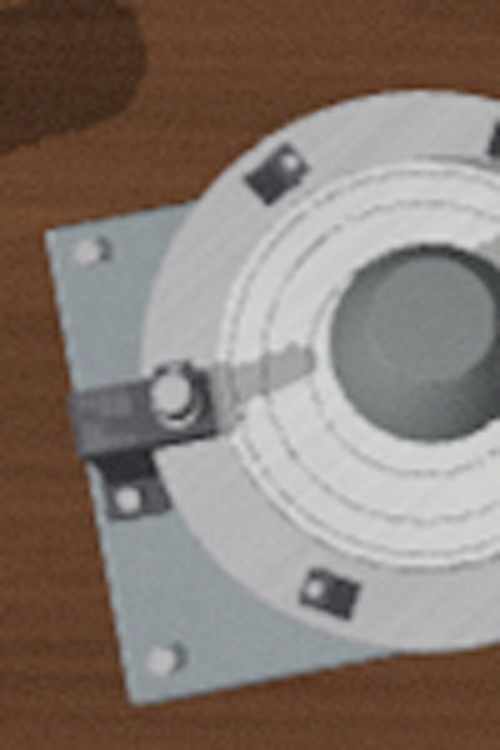

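View pics/s17.png

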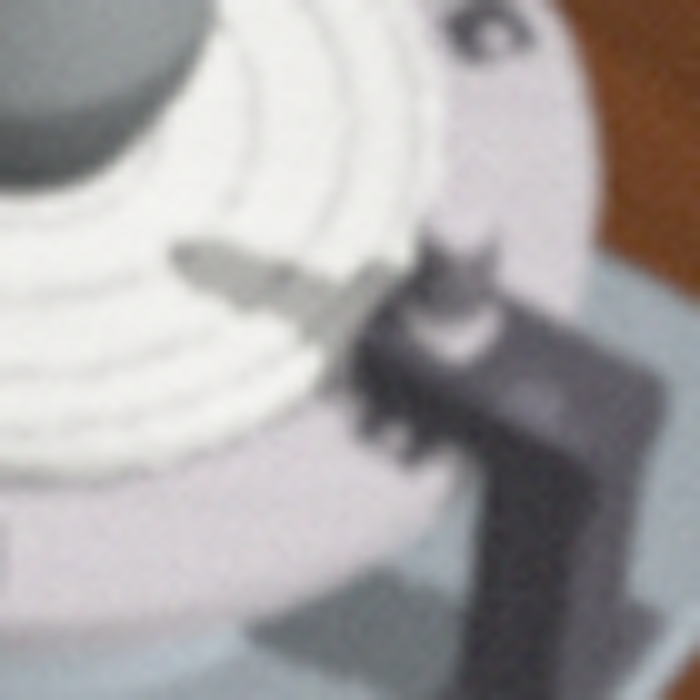

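```bash
python3 rows.py 18.72 19.02 .5706 -.2009 .0071 .0221
```

```text
time 22.92 ee [ 0.5675 -0.2017  0.0291] meas ang -0.145 rad 22.25 yoff -0.09
F tang -0.32 F rad 2.76 [-0.19 -2.31  2.68]
[[0.0011, 0.0004, -0.0, 0, 0, 0, -1], [0.0019, 0.0005, 0.0001, 0, 0, 0, -1], [0.0027, 0.0007, 0.0001, 0, 0, 0, -1], [0.0035, 0.0009, 0.0001, 0, 0, 0, -1], [0.0043, 0.0011, 0.0, 0, 0, 0, -1], [0.0052, 0.0013, -0.0, 0, 0, 0, -1], [0.006, 0.0015, -0.0001, 0, 0, 0, -1], [0.0068, 0.0017, -0.0002, 0, 0, 0, -1]]
```

Call:
servo_tool:
  rows:
    - [0.0011,0.0004,0.0,0,0,0,-1]
    - [0.0019,0.0005,0.0001,0,0,0,-1]
    - [0.0027,0.0007,0.0001,0,0,0,-1]
    - [0.0035,0.0009,0.0001,0,0,0,-1]
    - [0.0043,0.0011,0.0,0,0,0,-1]
    - [0.0052,0.0013,0.0,0,0,0,-1]
    - [0.006,0.0015,-0.0001,0,0,0,-1]
    - [0.0068,0.0017,-0.0002,0,0,0,-1]

```text
time_s: 23.58
ee_pos: [0.5745, -0.2001, 0.029]
eef_rot: [3.126, 0.001, 1.796]
force: [-0.4, -4.1, 3.8]
grip_width: 0.0174
```

```bash
python3 rows.py 19.02 19.27 .5706 -.2009 .0071 .0221
```

```text
time 23.58 ee [ 0.5745 -0.2001  0.029 ] meas ang 0.182 rad 22.24 yoff -0.1
F tang -1.95 F rad 3.5 [-0.36 -4.14  3.8 ]
[[0.0004, 0.0002, -0.0002, 0, 0, 0, -1], [0.001, 0.0003, -0.0004, 0, 0, 0, -1], [0.0017, 0.0005, -0.0005, 0, 0, 0, -1], [0.0023, 0.0007, -0.0007, 0, 0, 0, -1], [0.003, 0.0008, -0.0009, 0, 0, 0, -1], [0.0036, 0.0009, -0.0012, 0, 0, 0, -1], [0.0042, 0.0011, -0.0014, 0, 0, 0, -1], [0.0048, 0.0012, -0.0017, 0, 0, 0, -1]]
```

Call:
servo_tool:
  rows:
    - [0.0004,0.0002,-0.0002,0,0,0,-1]
    - [0.001,0.0003,-0.0004,0,0,0,-1]
    - [0.0017,0.0005,-0.0005,0,0,0,-1]
    - [0.0023,0.0007,-0.0007,0,0,0,-1]
    - [0.003,0.0008,-0.0009,0,0,0,-1]
    - [0.0036,0.0009,-0.0012,0,0,0,-1]
    - [0.0042,0.0011,-0.0014,0,0,0,-1]
    - [0.0048,0.0012,-0.0017,0,0,0,-1]

```text
time_s: 24.25
ee_pos: [0.5796, -0.1989, 0.0274]
eef_rot: [3.126, 0.002, 1.796]
force: [1.1, -4.9, 4.6]
grip_width: 0.0173
```

```bash
python3 rows.py 19.27 19.52 .5706 -.2009 .0071 .0221
```

```text
time 24.25 ee [ 0.5796 -0.1989  0.0274] meas ang 0.425 rad 22.25 yoff -0.11
F tang -1.93 F rad 4.13 [ 1.09 -4.88  4.56]
[[0.0004, 0.0002, -0.0004, 0, 0, 0, -1], [0.001, 0.0004, -0.0007, 0, 0, 0, -1], [0.0016, 0.0005, -0.001, 0, 0, 0, -1], [0.0022, 0.0006, -0.0014, 0, 0, 0, -1], [0.0028, 0.0008, -0.0017, 0, 0, 0, -1], [0.0033, 0.0009, -0.0021, 0, 0, 0, -1], [0.0039, 0.001, -0.0025, 0, 0, 0, -1], [0.0044, 0.0011, -0.003, 0, 0, 0, -1]]
```

Call:
servo_tool:
  rows:
    - [0.0004,0.0002,-0.0004,0,0,0,-1]
    - [0.001,0.0004,-0.0007,0,0,0,-1]
    - [0.0016,0.0005,-0.001,0,0,0,-1]
    - [0.0022,0.0006,-0.0014,0,0,0,-1]
    - [0.0028,0.0008,-0.0017,0,0,0,-1]
    - [0.0033,0.0009,-0.0021,0,0,0,-1]
    - [0.0039,0.001,-0.0025,0,0,0,-1]
    - [0.0044,0.0011,-0.003,0,0,0,-1]

```text
time_s: 24.92
ee_pos: [0.5843, -0.1979, 0.0244]
eef_rot: [3.125, 0.002, 1.796]
force: [2.1, -5.4, 4.7]
grip_width: 0.0176
```

```bash
python3 rows.py 19.52 19.74 .5706 -.2009 .0071 .0221
```

```text
time 24.92 ee [ 0.5843 -0.1979  0.0244] meas ang 0.68 rad 22.27 yoff -0.16
F tang -2.32 F rad 4.14 [ 2.08 -5.37  4.68]
[[0.0002, 0.0002, -0.0004, 0, 0, 0, -1], [0.0006, 0.0003, -0.0008, 0, 0, 0, -1], [0.001, 0.0004, -0.0012, 0, 0, 0, -1], [0.0015, 0.0005, -0.0016, 0, 0, 0, -1], [0.0019, 0.0006, -0.002, 0, 0, 0, -1], [0.0023, 0.0007, -0.0025, 0, 0, 0, -1], [0.0027, 0.0008, -0.0029, 0, 0, 0, -1], [0.0031, 0.0009, -0.0034, 0, 0, 0, -1]]
```

Call:
servo_tool:
  rows:
    - [0.0002,0.0002,-0.0004,0,0,0,-1]
    - [0.0006,0.0003,-0.0008,0,0,0,-1]
    - [0.001,0.0004,-0.0012,0,0,0,-1]
    - [0.0015,0.0005,-0.0016,0,0,0,-1]
    - [0.0019,0.0006,-0.002,0,0,0,-1]
    - [0.0023,0.0007,-0.0025,0,0,0,-1]
    - [0.0027,0.0008,-0.0029,0,0,0,-1]
    - [0.0031,0.0009,-0.0034,0,0,0,-1]

```text
time_s: 25.58
ee_pos: [0.5876, -0.1971, 0.021]
eef_rot: [3.125, 0.002, 1.796]
force: [3.1, -5.2, 3.3]
grip_width: 0.0178
```

```bash
python3 rows.py 19.74 19.94 .5706 -.2009 .0071 .0221
```

```text
time 25.58 ee [ 0.5876 -0.1971  0.021 ] meas ang 0.9 rad 22.31 yoff -0.14
F tang -1.42 F rad 3.5 [ 3.13 -5.21  3.28]
[[0.0, 0.0001, -0.0004, 0, 0, 0, -1], [0.0003, 0.0002, -0.0008, 0, 0, 0, -1], [0.0006, 0.0003, -0.0013, 0, 0, 0, -1], [0.001, 0.0004, -0.0017, 0, 0, 0, -1], [0.0012, 0.0004, -0.0022, 0, 0, 0, -1], [0.0015, 0.0005, -0.0027, 0, 0, 0, -1], [0.0018, 0.0006, -0.0032, 0, 0, 0, -1], [0.002, 0.0006, -0.0037, 0, 0, 0, -1]]
```

Call:
servo_tool:
  rows:
    - [0.0,0.0001,-0.0004,0,0,0,-1]
    - [0.0003,0.0002,-0.0008,0,0,0,-1]
    - [0.0006,0.0003,-0.0013,0,0,0,-1]
    - [0.001,0.0004,-0.0017,0,0,0,-1]
    - [0.0012,0.0004,-0.0022,0,0,0,-1]
    - [0.0015,0.0005,-0.0027,0,0,0,-1]
    - [0.0018,0.0006,-0.0032,0,0,0,-1]
    - [0.002,0.0006,-0.0037,0,0,0,-1]

```text
time_s: 26.25
ee_pos: [0.59, -0.1965, 0.0172]
eef_rot: [3.124, 0.003, 1.796]
force: [4.0, -5.1, 2.5]
grip_width: 0.0174
```

```bash
python3 rows.py 19.94 20.14 .5706 -.2009 .0071 .0221
```

```text
time 26.25 ee [ 0.59   -0.1965  0.0172] meas ang 1.1 rad 22.31 yoff -0.17
F tang -1.0 F rad 3.62 [ 4.03 -5.05  2.53]
[[-0.0001, 0.0002, -0.0004, 0, 0, 0, -1], [0.0002, 0.0002, -0.0009, 0, 0, 0, -1], [0.0004, 0.0003, -0.0014, 0, 0, 0, -1], [0.0006, 0.0003, -0.0019, 0, 0, 0, -1], [0.0008, 0.0004, -0.0024, 0, 0, 0, -1], [0.001, 0.0004, -0.0029, 0, 0, 0, -1], [0.0011, 0.0004, -0.0035, 0, 0, 0, -1], [0.0013, 0.0005, -0.004, 0, 0, 0, -1]]
```

Call:
servo_tool:
  rows:
    - [0.0,0.0001,-0.0004,0,0,0,-1]
    - [0.0002,0.0002,-0.0009,0,0,0,-1]
    - [0.0004,0.0003,-0.0014,0,0,0,-1]
    - [0.0006,0.0003,-0.0019,0,0,0,-1]
    - [0.0008,0.0004,-0.0024,0,0,0,-1]
    - [0.001,0.0004,-0.0029,0,0,0,-1]
    - [0.0011,0.0004,-0.0035,0,0,0,-1]
    - [0.0013,0.0005,-0.004,0,0,0,-1]

```text
time_s: 26.92
ee_pos: [0.5916, -0.1962, 0.0131]
eef_rot: [3.124, 0.003, 1.796]
force: [3.1, -6.4, 1.8]
grip_width: 0.0175
```

```bash
python3 rows.py 20.14 20.34 .5706 -.2009 .0071 .0221
```

```text
time 26.92 ee [ 0.5916 -0.1962  0.0131] meas ang 1.3 rad 22.33 yoff -0.19
F tang -1.34 F rad 1.99 [ 3.1  -6.38  1.82]
[[-0.0002, 0.0002, -0.0004, 0, 0, 0, -1], [-0.0, 0.0002, -0.0009, 0, 0, 0, -1], [0.0001, 0.0002, -0.0015, 0, 0, 0, -1], [0.0002, 0.0002, -0.002, 0, 0, 0, -1], [0.0003, 0.0003, -0.0025, 0, 0, 0, -1], [0.0003, 0.0003, -0.0031, 0, 0, 0, -1], [0.0004, 0.0003, -0.0036, 0, 0, 0, -1], [0.0005, 0.0003, -0.0042, 0, 0, 0, -1]]
```

Call:
servo_tool:
  rows:
    - [0.0,0,-0.0004,0,0,0,-1]
    - [0.0,0,-0.0009,0,0,0,-1]
    - [0.0001,0,-0.0015,0,0,0,-1]
    - [0.0002,0,-0.002,0,0,0,-1]
    - [0.0003,0,-0.0025,0,0,0,-1]
    - [0.0003,0,-0.0031,0,0,0,-1]
    - [0.0004,0,-0.0036,0,0,0,-1]
    - [0.0005,0,-0.0042,0,0,0,-1]

```text
time_s: 27.58
ee_pos: [0.5923, -0.196, 0.0086]
eef_rot: [3.123, 0.003, 1.796]
force: [3.7, -4.6, 2.5]
grip_width: 0.0175
```

```bash
python3 rows.py 20.34 20.49 .5706 -.2009 .0071 .0223
python3 - <<'E'
from h import *
t=cams.camera('top'); save(t,'t18',(255,225,295,265),15)
E
```

```text
time 27.58 ee [ 0.5923 -0.196   0.0086] meas ang 1.503 rad 22.28 yoff -0.22
F tang -2.35 F rad 2.77 [ 3.74 -4.58  2.54]
[[-0.0, 0.0002, -0.0001, 0, 0, 0, -1], [-0.0, 0.0002, -0.0006, 0, 0, 0, -1], [0.0, 0.0002, -0.001, 0, 0, 0, -1], [0.0, 0.0002, -0.0014, 0, 0, 0, -1], [0.0, 0.0002, -0.0018, 0, 0, 0, -1], [0.0, 0.0002, -0.0022, 0, 0, 0, -1], [-0.0, 0.0002, -0.0026, 0, 0, 0, -1], [-0.0, 0.0002, -0.0031, 0, 0, 0, -1]]
```

View pics/t18.png

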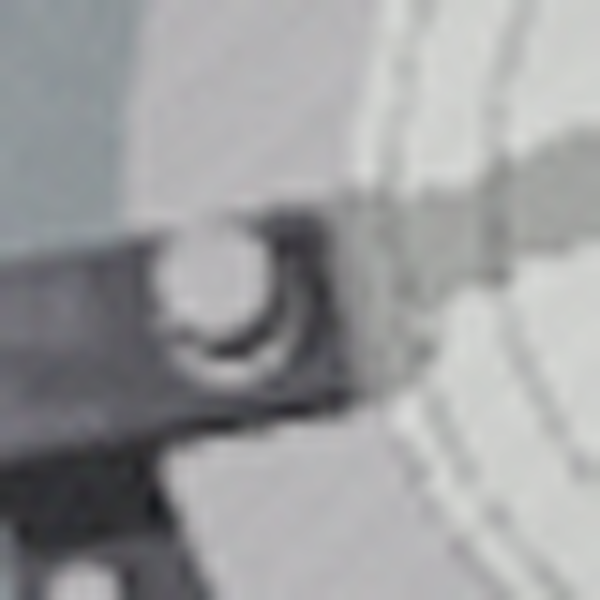

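Call:
servo_tool:
  rows:
    - [0.0,0,-0.0005,0,0,0,-1]
    - [0.0,0,-0.001,0,0,0,-1]
    - [0.0,0,-0.0015,0,0,0,-1]
    - [0.0,0,-0.002,0,0,0,-1]
    - [0.0,0,-0.0025,0,0,0,-1]
    - [0.0,0,-0.003,0,0,0,-1]
    - [-0.0001,0,-0.0035,0,0,0,-1]
    - [-0.0002,0,-0.004,0,0,0,-1]

```text
time_s: 28.3
ee_pos: [0.5921, -0.1961, 0.0041]
eef_rot: [3.123, 0.003, 1.796]
force: [2.4, -5.5, 1.4]
grip_width: 0.0177
```

```bash
python3 rows.py 20.53 20.73 .5706 -.2009 .0071 .0223
```

```text
time 28.3 ee [ 0.5921 -0.1961  0.0041] meas ang 1.706 rad 22.23 yoff -0.23
F tang -1.49 F rad 0.89 [ 2.41 -5.54  1.36]
[[0.0, 0.0002, 0.0, 0, 0, 0, -1], [-0.0001, 0.0002, -0.0006, 0, 0, 0, -1], [-0.0002, 0.0002, -0.0011, 0, 0, 0, -1], [-0.0003, 0.0002, -0.0016, 0, 0, 0, -1], [-0.0004, 0.0001, -0.0022, 0, 0, 0, -1], [-0.0005, 0.0001, -0.0027, 0, 0, 0, -1], [-0.0007, 0.0001, -0.0033, 0, 0, 0, -1], [-0.0008, 0.0, -0.0038, 0, 0, 0, -1]]
```

Call:
servo_tool:
  rows:
    - [-0.0001,0,-0.0005,0,0,0,-1]
    - [-0.0002,0,-0.001,0,0,0,-1]
    - [-0.0003,0,-0.0015,0,0,0,-1]
    - [-0.0004,-0.0001,-0.002,0,0,0,-1]
    - [-0.0005,-0.0001,-0.0025,0,0,0,-1]
    - [-0.0006,-0.0001,-0.003,0,0,0,-1]
    - [-0.0007,-0.0001,-0.0035,0,0,0,-1]
    - [-0.0009,-0.0002,-0.004,0,0,0,-1]

```text
time_s: 28.97
ee_pos: [0.5911, -0.1963, -0.0001]
eef_rot: [3.124, 0.003, 1.796]
force: [1.0, -4.2, 3.1]
grip_width: 0.0178
```

```bash
python3 rows.py 20.75 20.95 .5706 -.2009 .0071 .0222
```

```text
time 28.97 ee [ 5.911e-01 -1.963e-01 -1.000e-04] meas ang 1.904 rad 22.17 yoff -0.23
F tang -2.94 F rad -0.99 [ 1.01 -4.18  3.1 ]
[[-0.0002, 0.0002, -0.0005, 0, 0, 0, -1], [-0.0004, 0.0001, -0.001, 0, 0, 0, -1], [-0.0006, 0.0001, -0.0015, 0, 0, 0, -1], [-0.0008, 0.0, -0.002, 0, 0, 0, -1], [-0.001, -0.0, -0.0025, 0, 0, 0, -1], [-0.0013, -0.0001, -0.003, 0, 0, 0, -1], [-0.0015, -0.0001, -0.0035, 0, 0, 0, -1], [-0.0018, -0.0002, -0.004, 0, 0, 0, -1]]
```

Call:
servo_tool:
  rows:
    - [-0.0001,0,-0.0003,0,0,0,-1]
    - [-0.0002,0,-0.0006,0,0,0,-1]
    - [-0.0003,0,-0.0009,0,0,0,-1]
    - [-0.0005,-0.0001,-0.0012,0,0,0,-1]
    - [-0.0006,-0.0001,-0.0015,0,0,0,-1]
    - [-0.0007,-0.0001,-0.0018,0,0,0,-1]
    - [-0.0008,-0.0002,-0.0021,0,0,0,-1]
    - [-0.001,-0.0002,-0.0024,0,0,0,-1]

```text
time_s: 29.63
ee_pos: [0.59, -0.1966, -0.0027]
eef_rot: [3.124, 0.003, 1.796]
force: [0.7, -5.3, 4.9]
grip_width: 0.0174
```

```bash
python3 rows.py 20.88 21.0 .5706 -.2009 .0071 .0222
```

```text
time 29.63 ee [ 0.59   -0.1966 -0.0027] meas ang 2.027 rad 22.16 yoff -0.22
F tang -4.16 F rad -2.6 [ 0.73 -5.31  4.88]
[[-0.0002, 0.0002, -0.0004, 0, 0, 0, -1], [-0.0003, 0.0001, -0.0007, 0, 0, 0, -1], [-0.0005, 0.0001, -0.001, 0, 0, 0, -1], [-0.0007, 0.0001, -0.0013, 0, 0, 0, -1], [-0.0008, 0.0, -0.0016, 0, 0, 0, -1], [-0.001, -0.0, -0.0018, 0, 0, 0, -1], [-0.0012, -0.0, -0.0021, 0, 0, 0, -1], [-0.0013, -0.0001, -0.0024, 0, 0, 0, -1]]
```

```bash
cat > avg.py <<'E'
from h import *
bx=np.array([np.cos(.23),np.sin(.23),0]); z=np.array([0,0,1]); c=np.array([.5706,-.2009,.0071])
for i in range(3):
    p=cams.camera('scene'); o=ctrl.get_obs(); e=o['ee_pos']; am=np.arctan2((e-c)@bx,e[2]-c[2]); t=np.cos(am)*bx-np.sin(am)*z; n=np.sin(am)*bx+np.cos(am)*z
    print(round(o['time_s'],2),am.round(4),'T',(o['force']@t).round(2),'N',(o['force']@n).round(2))
E
python3 avg.py
```

```text
29.68 2.0291 T -2.27 N -2.18
29.73 2.0279 T -2.96 N -2.44
29.78 2.0297 T -3.18 N -1.18
```

Call:
servo_tool:
  rows:
    - [-0.0001,0,-0.0002,0,0,0,-1]
    - [-0.0002,0,-0.0004,0,0,0,-1]
    - [-0.0002,0,-0.0006,0,0,0,-1]
    - [-0.0003,-0.0001,-0.0008,0,0,0,-1]
    - [-0.0004,-0.0001,-0.0009,0,0,0,-1]
    - [-0.0005,-0.0001,-0.001,0,0,0,-1]
    - [-0.0005,-0.0001,-0.0011,0,0,0,-1]
    - [-0.0006,-0.0001,-0.0012,0,0,0,-1]

```text
time_s: 30.45
ee_pos: [0.5894, -0.1968, -0.0038]
eef_rot: [3.124, 0.003, 1.796]
force: [0.4, -4.4, 5.1]
grip_width: 0.0178
```

```bash
python3 rows.py 20.9 21.0 .5706 -.2009 .0071 .0222|head -2; python3 avg.py
```

```text
time 30.45 ee [ 0.5894 -0.1968 -0.0038] meas ang 2.086 rad 22.13 yoff -0.26
F tang -4.11 F rad -3.08 [ 0.36 -4.39  5.09]
30.5 2.0884 T -3.85 N -4.8
30.55 2.0882 T -4.94 N -4.17
30.6 2.0878 T -3.98 N -4.16
```

Call:
servo_tool:
  rows:
    - [-0.0001,0,-0.0002,0,0,0,-1]
    - [-0.0002,0,-0.0004,0,0,0,-1]
    - [-0.0003,0,-0.0005,0,0,0,-1]
    - [-0.0003,-0.0001,-0.0006,0,0,0,-1]
    - [-0.0004,-0.0001,-0.0007,0,0,0,-1]
    - [-0.0005,-0.0001,-0.0008,0,0,0,-1]
    - [-0.0005,-0.0001,-0.0009,0,0,0,-1]
    - [-0.0006,-0.0001,-0.001,0,0,0,-1]

```text
time_s: 31.27
ee_pos: [0.5889, -0.1969, -0.0047]
eef_rot: [3.124, 0.003, 1.796]
force: [0.7, -4.8, 6.4]
grip_width: 0.0172
```

```bash
python3 rows.py 20.9 21.0 .5706 -.2009 .0071 .0222|head -2; python3 avg.py
```

```text
time 31.27 ee [ 0.5889 -0.1969 -0.0047] meas ang 2.134 rad 22.14 yoff -0.25
F tang -5.14 F rad -3.78 [ 0.65 -4.78  6.36]
31.32 2.1346 T -5.35 N -4.61
31.37 2.1351 T -3.84 N -3.98
31.42 2.1341 T -3.87 N -4.14
```

Call:
servo_tool:
  rows:
    - [-0.0001,0,-0.0002,0,0,0,-1]
    - [-0.0002,0,-0.0004,0,0,0,-1]
    - [-0.0003,0,-0.0006,0,0,0,-1]
    - [-0.0004,-0.0001,-0.0007,0,0,0,-1]
    - [-0.0005,-0.0001,-0.0008,0,0,0,-1]
    - [-0.0006,-0.0001,-0.0009,0,0,0,-1]
    - [-0.0007,-0.0001,-0.001,0,0,0,-1]
    - [-0.0008,-0.0002,-0.0011,0,0,0,-1]

```text
time_s: 32.08
ee_pos: [0.5883, -0.197, -0.0056]
eef_rot: [3.123, 0.003, 1.796]
force: [0.9, -3.4, 5.1]
grip_width: 0.0174
```

```bash
python3 rows.py 20.9 21.0 .5706 -.2009 .0071 .0222|head -2; python3 avg.py; python3 avg.py
```

```text
time 32.08 ee [ 0.5883 -0.197  -0.0056] meas ang 2.182 rad 22.13 yoff -0.26
F tang -4.26 F rad -2.88 [ 0.88 -3.39  5.14]
32.13 2.1822 T -4.71 N -3.69
32.18 2.1836 T -5.4 N -3.14
32.23 2.182 T -5.54 N -3.45
32.28 2.1817 T -5.39 N -3.02
32.33 2.1824 T -3.97 N -2.48
32.38 2.1833 T -5.08 N -3.81
```

Call:
servo_tool:
  rows:
    - [-0.0001,0,-0.0001,0,0,0,-1]
    - [-0.0002,0,-0.0003,0,0,0,-1]
    - [-0.0003,0,-0.0004,0,0,0,-1]
    - [-0.0004,-0.0001,-0.0005,0,0,0,-1]
    - [-0.0005,-0.0001,-0.0006,0,0,0,-1]
    - [-0.0005,-0.0001,-0.0007,0,0,0,-1]
    - [-0.0006,-0.0001,-0.0008,0,0,0,-1]
    - [-0.0006,-0.0001,-0.0009,0,0,0,-1]

```text
time_s: 33.05
ee_pos: [0.5879, -0.1971, -0.0062]
eef_rot: [3.123, 0.004, 1.796]
force: [0.3, -4.6, 7.9]
grip_width: 0.0175
```

```bash
python3 avg.py; python3 avg.py
```

```text
33.1 2.2156 T -5.15 N -4.73
33.15 2.2155 T -5.59 N -4.65
33.2 2.2156 T -5.39 N -4.17
33.25 2.2143 T -5.46 N -5.1
33.3 2.2166 T -4.49 N -4.94
33.35 2.2164 T -6.0 N -4.18
```

Call:
servo_tool:
  rows:
    - [0,0,0,0,0,0,-0.7]
    - [0,0,0,0,0,0,-0.5]
    - [0,0,0,0,0,0,-0.3]
    - [0,0,0,0,0,0,-0.1]
    - [0,0,0,0,0,0,-0.1]
    - [0,0,0,0,0,0,-0.1]
    - [0,0,0,0,0,0,-0.1]
    - [0,0,0,0,0,0,-0.1]

```text
time_s: 34.02
ee_pos: [0.5878, -0.197, -0.0063]
eef_rot: [3.123, 0.003, 1.796]
force: [0.8, 0.6, 0.7]
grip_width: 0.0421
```

Run:
```python
from h import *
o=ctrl.get_obs(); print(o['ee_pos'],o['force'],o['grip_width'])
p=cams.camera('scene'); save(p,'s20',(220,110,340,230),6)
```

```text
[ 0.58782779 -0.19702623 -0.00632899] [0.80045499 0.63357656 0.70737882] 0.04212585801678659
```

View pics/s20.png

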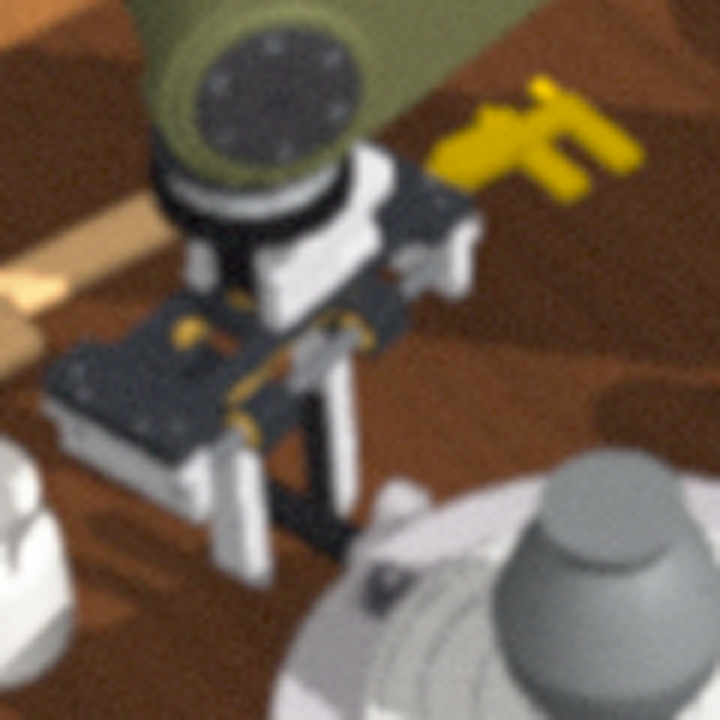

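Call:
servo_tool:
  rows:
    - [0,0,0.015,0,0,0,-0.1]
    - [0,0,0.04,0,0,0,-0.1]
    - [0,0,0.07,0,0,0,-0.1]
    - [0,0,0.1,0,0,0,-0.1]
    - [0,0,0.13,0,0,0,-0.1]
    - [0,0,0.16,0,0,0,-0.1]
    - [-0.01,-0.01,0.18,0,0,0,-0.1]
    - [-0.02,-0.02,0.2,0,0,0,-0.1]

```text
time_s: 34.73
ee_pos: [0.5679, -0.2169, 0.1954]
eef_rot: [3.122, 0.004, 1.797]
force: [-0.2, -0.2, -0.1]
grip_width: 0.0424
```

Call:
servo_tool:
  rows:
    - [-0.01,-0.01,0,0,0,0,-0.1]
    - [-0.03,-0.02,0,0,0,0,-0.1]
    - [-0.055,-0.03,0,0,0,0,-0.1]
    - [-0.08,-0.04,0,0,0,0,-0.1]
    - [-0.1,-0.05,0,0,0,0,-0.1]
    - [-0.11,-0.05,0,0,0,0,-0.1]
    - [-0.11,-0.05,0,0,0,0,-0.1]
    - [-0.11,-0.05,0,0,0,0,-0.1]

```text
time_s: 35.4
ee_pos: [0.4581, -0.2668, 0.1952]
eef_rot: [3.122, 0.004, 1.797]
force: [0.3, 0.2, 0.6]
grip_width: 0.0421
```

Run:
```python
from h import *
o=ctrl.get_obs(); print(o['time_s'],o['ee_pos'],o['force'],o['joint_vel'].round(3))
p=cams.camera('scene');t=cams.camera('top'); save(p,'s21',(200,130,420,330),3.6); save(t,'t21')
C=cloud(p); z=C[...,2]; m=(p['depth']>0)&(np.hypot(C[...,0]-.562,C[...,1]-.1105)<.016)&(z>.126); print('pin z98',np.percentile(C[m][:,2],98))
C=cloud(t); z=C[...,2]; m=(t['depth']>0)&(np.hypot(C[...,0]-.584,C[...,1]-.0025)<.06)&(z>.2); print('vase top',C[m].mean(0).round(4))
import pickle
t0=pickle.load(open('top0.pkl','rb')); C=cloud(t0); m=(t0['depth']>0)&(np.hypot(C[...,0]-.584,C[...,1]-.0025)<.06)&(C[...,2]>.2); print('vase0',C[m].mean(0).round(4))
# crank handle
C=cloud(p); b=C[(p['depth']>0)&(abs(C[...,0]-.585)<.03)&(abs(C[...,1]+.2)<.01)&(C[...,2]>.03)&(C[...,2]<.12)]; print('handle',len(b),b.mean(0).round(3),b.max(0).round(3))
```

```text
35.4 [ 0.45808724 -0.26675726  0.19520954] [0.27580944 0.19622276 0.59891763] [ 0.02   0.02  -0.023  0.     0.003  0.003]
pin z98 0.15716186353133438
vase top [0.5838 0.0008 0.2117]
vase0 [0.5826 0.0017 0.2118]
handle 59 [ 0.595 -0.2    0.059] [ 0.603 -0.19   0.067]
```

View pics/s21.png

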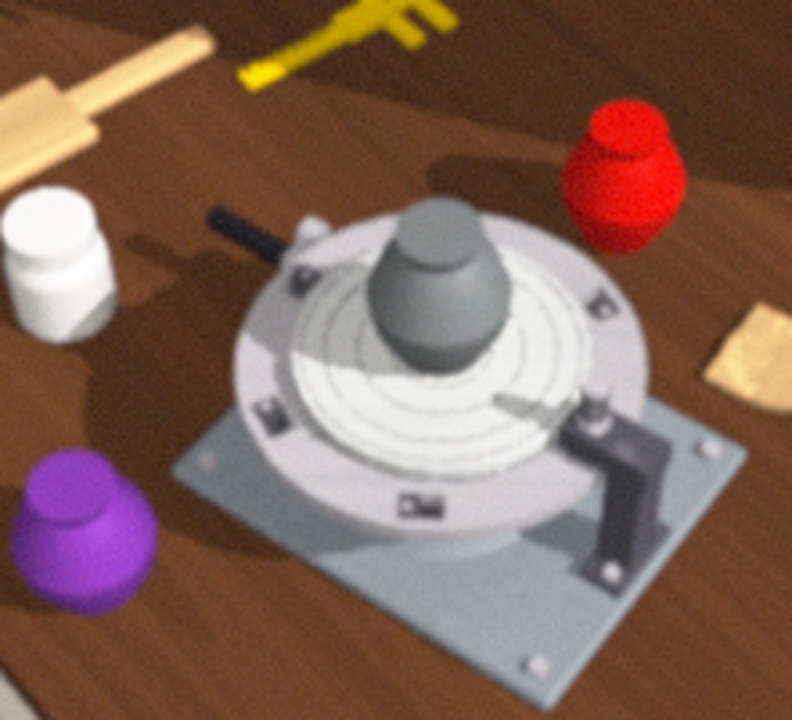

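View pics/t21.png

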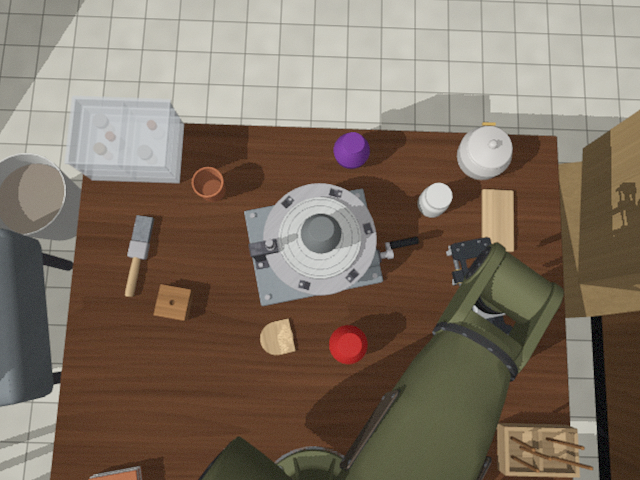

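Run:
```python
from h import *
print(hand_in())
```

```text
the job is handed in; nothing more can be done
None
```

I stood the steel pin in the bush and wound the crank clockwise about 3.35 turns. The pin dropped into the next slot, and I stopped once the crank had stiffened. I then let go, backed the arm away and handed in at about 35.5 s.

- **Pin home:** its head fell 10 mm (0.1668 to 0.1566 m), and the collar sits on the bush. It read 0.157 m after release.
- **Jaw bearing on the pin:** the handle force rose steadily from about 1.8 N free to about 5.3 N over the last quarter radian. That works out to roughly 22 N on the pin. This is an estimate, because single force readings scattered by about 0.6 N. I did not stop at the very first rise: I took a few more small steps to be sure the jaw bore firmly.
- **Everything else:** the grey vase is in the middle of the wheel, within about 1.5 mm of where the camera first measured it. In the last pictures the look-alikes and bystanders seem not to have moved, though the arm and gripper partly cover the paddle and caliper in the top view.

**Disagreements:**
- The reported tool height was about 42 mm below the visible fingertips. The first grip closed on air because of this, and I corrected for it from then on.
- The two cameras differed by 3–5 mm at the base, so I used the mean.
- The jaw met the pin about 1° of wheel turn later than I had measured from the first picture.
- While winding, the sideways force on the handle reached about 20 N once, so I adjusted the circle I was following.

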